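# Set up a motorcycle axle for a run-out check

## Task

Set up the motorcycle axle for a run-out check on the black surface plate: stand the red and the blue V-block flat on the plate and lay the axle in both grooves, along the plate's long direction, with one block centred under each bright bearing seat. Stand the dial gauge on the plate behind the axle (the side away from the robot), its arm square across the axle and its plunger right over the axle's middle between the blocks, and never tip the gauge over. Stand the green end stop on the plate at the axle's hex-head end, in line with the axle, its brass tip facing the centre of the head and close to it, with a gap of about 5 mm.

Things in the scene. Friction and masses are not known exactly. Their poses are not given: they have to be found in the camera images.
- plate: Black granite surface plate, fixed to the bench, 240 mm (x) by 340 mm (y, its long direction) by 50 mm high, empty at the start. Origin at the centre of its underside, so its flat top is 50 mm above the origin; x points away from the robot within about 0.15 rad.
- vblock_red: Loose steel V-block painted red, 0.5 kg, 40 mm long (x) by 50 mm wide (y) by 45 mm high, origin at the centre of its underside. Open 90-degree groove in the top along x, 36 mm wide, 18 mm deep; the side faces (y = +-25 mm) are flat and upright. The axle in the groove has its centreline 41 mm and its top 51 mm above the underside.
- vblock_blue: Loose V-block, the same in every way as the red one but painted blue: a matched pair, either may go under either bearing seat.
- axle: Loose axle, 0.45 kg: dark steel bar of 20 mm diameter, 232 mm long. Origin on its centreline midway between the seats (its balance point); x along it to the hex head (27 mm across). Seats: bright bands 36 mm wide at x = +-65 mm; brass-coloured thread ends at x = -125. Starts level in a fixed wooden rest, 53 mm up; rest 50 mm wide, 12 mm high, 57 mm at uprights x = +-70.
- axle_head (a point): Centre of the outer face of the axle's hex head, at x = +107 mm on the axle's centreline. The head is 12 mm thick.
- gauge: Loose dial gauge on a stand, 0.75 kg, balanced about its column. Origin under the column at the underside. Base x -17 to +41, y +-25, 50 mm high; 12 mm column to 150 mm height; on it, to hold by, an aluminium clamp block 26 (x) by 24 mm (y, flat faces), 104 to 136 mm up. Arm 120 mm up runs along -x to a dial 60 mm across, 24 mm thick, at x = -90; plunger points down below it.
- gauge_tip (a point): Lower tip of the gauge's plunger, at x = -90 mm, y = 0, 55 mm above the underside of the stand: with gauge and V-blocks on the same surface it hangs about 4 mm above the top of the axle lying in them.
- stop: Loose end stop, 0.4 kg: green angle plate with a level stop screw. Origin at the centre of its underside. Foot 50 (x) by 44 (y) by 10 mm high; upright wall across its middle, 12 mm thick (x), 44 mm wide (y), 65 mm high, a rib behind it at +x. The screw points to -x, 41 mm up, and ends in a 12 mm brass tip. Hold it across the wall's two upright edges (44 mm apart).
- stop_tip (a point): End of the stop screw's brass tip, at x = -40 mm, y = 0, 41 mm above the stop's underside (the height of the axle's centreline in the V-blocks).
Mind the look-alikes: they are no part of the job. Of the things that look like the stop, take the one that is farthest to the robot's left at the start.

How it is judged:
By the outcome, as a careful person would: the job done as asked, in the order asked, and still so for the second after the job is handed in, with the robot touching nothing.
It also fails if it takes over 128 s, if anything falls off the work surface, if the arm or the gripper's body presses on something with over 40 N, if the wrist force passes 120 N, or if a joint passes its speed limit or range.

## Robot

A 6-joint arm with a two-finger parallel gripper is mounted at the origin on the work surface. World frame = base frame: x ahead of the robot, y to its left, z up, the work surface at z = 0. Lengths are in m, angles in rad, forces in N, time in s.
With the tool pointing down it reaches from about 0.35 to 0.775 m from the base axis. Payload 7.3 kg.
Tool frame: the origin (TCP) lies at the very end of the fingers, on their centre line; the grasp point (between the pads) lies 19 mm behind it (pinch_z is the distance from the TCP to the grasp point, in m); z points along the fingers, y is the line along which they close (so a half turn about z gives the same grasp; the last joint's range is limited). The gripper opens to 92 mm and grips with 3 to 60 N. Pads are 19 mm wide; open, the fingers measure 130 mm over their backs; the gripper's body (75 mm by 190 mm) begins 47 mm behind the grasp point.
Start: joints at [1.031, 0.342, 1.524, -0, 1.275, -0.146], TCP at [0.201, 0.485, 0.227] pointing down, gripper open.
Joint ranges: [-2.53, 2.53], [-0.77, 2.02], [0.04, 2.7], [-1, 4.14], [0.28, 2.66], [-3.11, 3.11]. Speed limits (rad/s): [2.57, 2.57, 3.14, 3.14, 3.14, 3.14].

## Interface

Orientations are given as [roll, pitch, yaw] about the fixed x, y, z axes, in that order (R = Rz(yaw) Ry(pitch) Rx(roll)).
In Python, from cell import * gives the robot as it stands.
- The arm moves only by the tool arm_command, never from a script. Its arguments are lists of equal length, an entry for each row: "fingers": the gripper command: -1 is fully open, 1 is shut, values between are in proportion; "travel": the shift along the tool's x, y, z in m, a list of three; "dr": the turn, a rotation vector about the tool's x, y, z in degrees, a list of three. In form: {"fingers": [fingers, ...], "travel": [[x, y, z], ...], "dr": [[wx, wy, wz], ...]}. A call has 1 to 8 rows; each row is the pose to reach, as a shift and turn from the pose commanded when the call began, along the tool's axes at that moment; what a row does not reach only later rows make up. A row lasts 1/12 s, in which the tool goes at most 41.7 mm and 7.16 degrees, less where a joint would pass 70% of its speed; a pose out of reach is approached as far as the arm can. A call with a gripper value outside its range is refused whole. The fingers move at their own pace and stop on an object; "squeeze" is the grip in N (left out, the last holds). Time passes only in rows, so rows that repeat a pose let the fingers close. It gives the time, the measured TCP pose, the force, the opening and the grip force at its end, in the units of the state.
- observe(): the state, without advancing time (a new reading comes with each control period).
- read_camera(name): name is "scene" or "side" or "wrist"; returns a dict with "color" (384x512x3 uint8, blue, green, red), "z_map" (384x512 float32, m along the optical axis (not along the pixel's ray), 0 where there is no reading), "fx", "fy", "cx", "cy" (pixels), "k1" (the pictures are not rectified: a ray, as slopes to the right and down, at radius r is drawn at 1 + k1 r^2 times it, then the intrinsics apply), "R" (3x3) and "t" (3): a world point X has camera coordinates R X + t. Camera axes: x right, y down, z forward; pixel columns grow to the right and rows downward; lengths in m; the calibration is good to about 2 mm. A picture is of the moment at which its call begins.
- hand_in(): hands the job in; it is judged then, once.
The state is a dict: "time": time; "qpos": joint angles; "qvel": joint speeds; "joint_efforts": joint torques, N m; "tool_pos": TCP position; "tool_rot": TCP orientation; "contact_force": force on the tool from outside, world axes, zero at the start; "torque": the same for the moment, N m; "opening": finger opening in m; "grip_force": force on a finger pad.
Only numpy, scipy, OpenCV 4.12 (cv2) and the standard library are available. Lean on these libraries where they do the work, as an engineer would, in place of code of your own. Each camera call takes 0.05 s, during which the arm holds its last target. There are 200 camera calls.

## Working session

There is one attempt and no reset: what is moved stays moved. The work goes in short steps, Python scripts to look and compute and a tool call to move; the robot and the scene stay as the last step left them, time stands still between calls to the robot, and variables do not carry over. Pictures are saved under pics/ and viewed, at most 14 in all, crops included, and the job is handed in when it is done.

Besides the shell and the picture viewer there is one more tool, called after "Call:" as name(argument=value, ...) on one line, values as JSON. arm_command: Moves the arm, as the interface text tells. Its arguments: {"type":"object","properties":{"fingers":{"type":"array","items":{"type":"number"}},"travel":{"type":"array","items":{"type":"array","items":{"type":"number"}}},"dr":{"type":"array","items":{"type":"array","items":{"type":"number"}}},"squeeze":{"type":"number"}},"required":["fingers","travel","dr"]}

```bash
mkdir -p pics; ls; cat > h.py <<'E'
from cell import *
import numpy as np, cv2
np.set_printoptions(precision=4,suppress=True)
def snap(n,f=None,crop=None,s=1):
    c=read_camera(n); np.savez(f'{n}.npz',**c)
    im=c['color']
    if f: save(im,f,crop,s)
    return c
def save(im,f,crop=None,s=1):
    if crop: u0,v0,u1,v1=crop; im=im[v0:v1,u0:u1]
    cv2.imwrite(f'pics/{f}.png',cv2.resize(im,None,fx=s,fy=s,interpolation=cv2.INTER_CUBIC))
def load(n): return dict(np.load(f'{n}.npz'))
def cloud(c):
    h,w=c['z_map'].shape
    u,v=np.meshgrid(np.arange(w),np.arange(h))
    K=np.array([[c['fx'],0,c['cx']],[0,c['fy'],c['cy']],[0,0,1.]])
    p=np.stack([u,v],-1).reshape(-1,1,2).astype(float)
    q=cv2.undistortPoints(p,K,np.array([float(c['k1']),0,0,0])).reshape(h,w,2)
    z=c['z_map'][...,None].astype(float)
    P=np.concatenate([q*z,z],-1)
    W=(P-c['t'])@c['R']
    W[c['z_map']==0]=np.nan
    return W
def rays(c,uv):
    K=np.array([[c['fx'],0,c['cx']],[0,c['fy'],c['cy']],[0,0,1.]])
    q=cv2.undistortPoints(np.array(uv,float).reshape(-1,1,2),K,np.array([float(c['k1']),0,0,0])).reshape(-1,2)
    d=np.c_[q,np.ones(len(q))]@c['R']; o=-c['R'].T@c['t']
    return o,d
def atz(c,uv,z):
    o,d=rays(c,uv); return o+d*((z-o[2])/d[:,2])[:,None]
E
python3 - <<'E'
from h import *
print(observe())
for n in ('scene','side'):
    c=snap(n,n+'0',s=1.5); print(n,-c['R'].T@c['t'],c['fx'],c['k1'])
E
```

```text
pics
{'time': 0.0, 'qpos': array([ 1.031 ,  0.3427,  1.525 ,  0.    ,  1.2754, -0.146 ]), 'qvel': array([ 0.0013, -0.0004,  0.0013, -0.0003, -0.0007, -0.0001]), 'joint_efforts': array([  0.0001, -43.1248, -24.422 ,   0.0717,   0.0559,  -0.0001]), 'tool_pos': array([0.2012, 0.4845, 0.226 ]), 'tool_rot': array([-3.14  , -0.0003,  2.7478]), 'contact_force': array([-0.4063,  0.2276,  0.4302]), 'torque': array([-0.0313, -0.0202,  0.0339]), 'grip_force': 0.0, 'opening': 0.09224957669678978}
scene [ 1.1203 -0.7242  1.2265] 472.3624928300147 0.06819728911580834
side [0.3222 1.1259 1.0624] 479.71854883465124 0.024150261101170155
```

View pics/scene0.png

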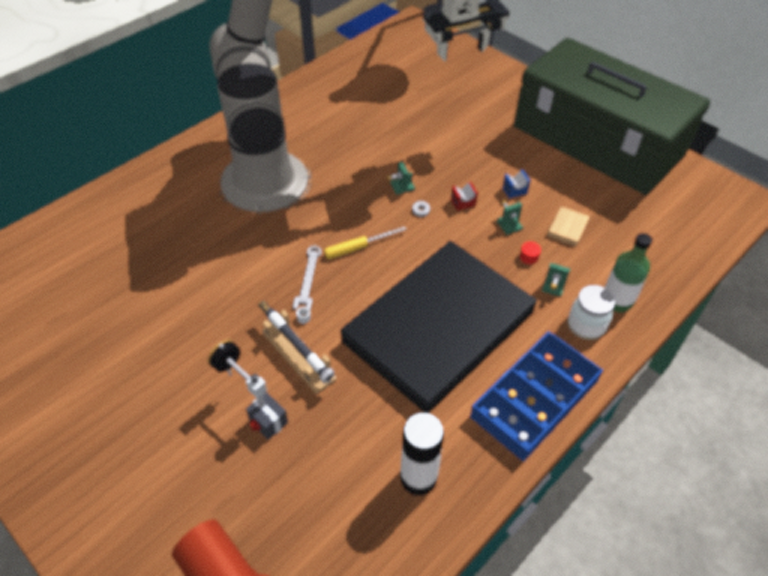

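View pics/side0.png

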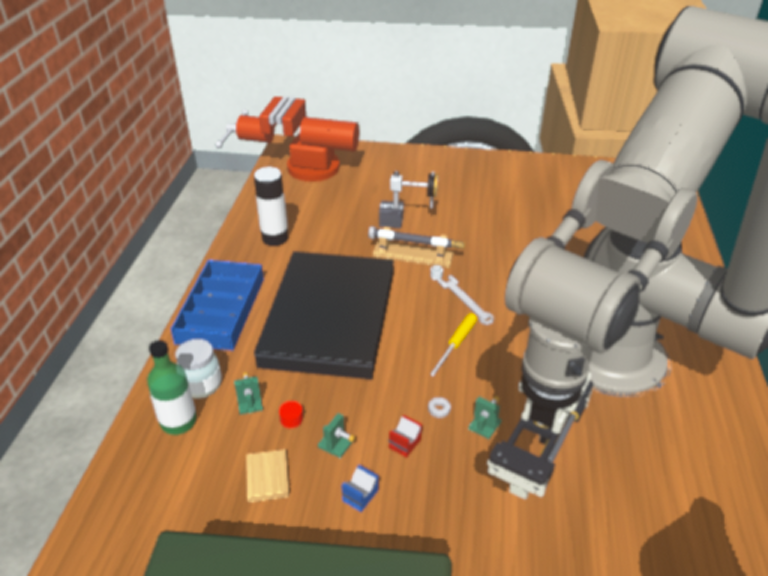

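Scene view (1.5x pixels): green stop-like items at (402,178), (511,217), (556,278); red V-block (464,196), blue (516,183), plate (440,320), axle in its rest (297,345) and gauge (245,390). In the side view the stops are at (485,417), (336,436) and (248,394). I'll choose by largest y.

```bash
cat > blobs.py <<'E'
from h import *
for n in ('scene','side'):
    c=load(n); W=cloud(c); hsv=cv2.cvtColor(c['color'],cv2.COLOR_BGR2HSV)
    H,S,V=[hsv[...,i].astype(int) for i in range(3)]
    z=W[...,2]; ok=(z>0.006)&(z<0.2)&(W[...,0]>0.05)&(W[...,0]<0.85)&(abs(W[...,1])<0.65)
    tb=(abs(z)<.01)&(W[...,0]>.2)&(W[...,0]<.7)&(abs(W[...,1])<.4); print(n,'table z',np.nanmedian(z[tb]))
    masks={'green':(H>60)&(H<90)&(S>90)&ok,'red':((H<5)|(H>172))&(S>130)&ok,'blue':(H>100)&(H<125)&(S>110)&ok,'black':(V<50)&ok}
    for k,m in masks.items():
        nn,l,st,ce=cv2.connectedComponentsWithStats(m.astype(np.uint8))
        for i in range(1,nn):
            if st[i,4]<25: continue
            p=W[l==i]; print(n,k,'px',ce[i].round(),st[i,4],'lo',np.nanpercentile(p,3,0),'hi',np.nanpercentile(p,97,0))
E
python3 blobs.py
python3 - <<'E'
from h import *
# fused ortho map, 2mm/px : rows=x (up=+x), cols = -y
A=np.zeros((380,560,3),np.uint8);Z=np.full((380,560),-1.)
for n in ('side','scene'):
    c=load(n);W=cloud(c)
    w=cv2.resize(W,None,fx=3,fy=3,interpolation=cv2.INTER_LINEAR).reshape(-1,3);col=cv2.resize(c['color'],None,fx=3,fy=3).reshape(-1,3)
    r=(0.82-w[:,0])/.002;q=(0.62-w[:,1])/.002
    g=np.isfinite(r)&np.isfinite(q);g&=(r>=0)&(r<380)&(q>=0)&(q<560)&(w[:,2]<.2)&(w[:,2]>-.02)
    r=r[g].astype(int);q=q[g].astype(int);zz=w[g,2];cc=col[g]
    o=np.argsort(zz)
    r,q,zz,cc=r[o],q[o],zz[o],cc[o]
    k=zz>Z[r,q]-.003
    A[r[k],q[k]]=cc[k];Z[r[k],q[k]]=zz[k]
cv2.imwrite('pics/ortho.png',cv2.resize(A,(800,543)))
E
```

```text
scene table z -0.0007147207657237244
scene green px [269. 120.] 83 lo [0.2493 0.2065 0.0067] hi [0.284  0.2402 0.0678]
scene green px [340. 147.] 102 lo [0.5226 0.2862 0.0067] hi [0.5523 0.3175 0.0676]
scene green px [418. 180.] 119 lo [0.817  0.2646 0.1079] hi [0.8493 0.2834 0.1453]
scene green px [372. 180.] 33 lo [0.7026 0.2241 0.0498] hi [0.7296 0.2394 0.067 ]
scene red px [307. 134.] 86 lo [0.384  0.2582 0.008 ] hi [0.4298 0.2998 0.0458]
scene red px [353. 168.] 142 lo [0.6077 0.2399 0.0086] hi [0.6441 0.2823 0.0335]
scene red px [170. 283.] 33 lo [ 0.5181 -0.4524  0.0222] hi [ 0.5366 -0.4425  0.0411]
scene blue px [342. 125.] 74 lo [0.449  0.3815 0.007 ] hi [0.4903 0.4204 0.0423]
scene blue px [347. 254.] 1103 lo [ 0.7918 -0.1409  0.0064] hi [0.8472 0.0966 0.0454]
scene black px [394.  90.] 3433 lo [0.3308 0.5995 0.013 ] hi [0.7047 0.6246 0.169 ]
scene black px [175.  97.] 168 lo [ 0.0535 -0.0762  0.1451] hi [0.0985 0.0084 0.1991]
scene black px [427. 163.] 26 lo [0.8283 0.282  0.1868] hi [0.8451 0.291  0.1998]
scene black px [247. 209.] 48 lo [ 0.4959 -0.1484  0.0439] hi [ 0.5
[... 522 characters left out ...]
[0.6861 0.2316 0.0073] hi [0.722  0.2612 0.0676]
side green px [323. 279.] 238 lo [0.2382 0.2234 0.0079] hi [0.274  0.2529 0.0679]
side green px [222. 293.] 201 lo [0.5034 0.3009 0.0073] hi [0.5452 0.3355 0.068 ]
side green px [119. 285.] 48 lo [0.7968 0.3093 0.0117] hi [0.838  0.3354 0.0226]
side red px [194. 276.] 203 lo [0.5984 0.2504 0.0098] hi [0.6328 0.2874 0.0347]
side red px [268. 295.] 143 lo [0.3761 0.2892 0.0086] hi [0.4227 0.3222 0.048 ]
side blue px [155. 204.] 1084 lo [ 0.7824 -0.1382  0.0072] hi [0.8477 0.0999 0.0471]
side blue px [237. 331.] 170 lo [0.438  0.4096 0.0079] hi [0.4852 0.4436 0.0464]
side black px [106. 234.] 36 lo [0.813  0.3011 0.1901] hi [0.8341 0.3152 0.1997]
```

View pics/ortho.png

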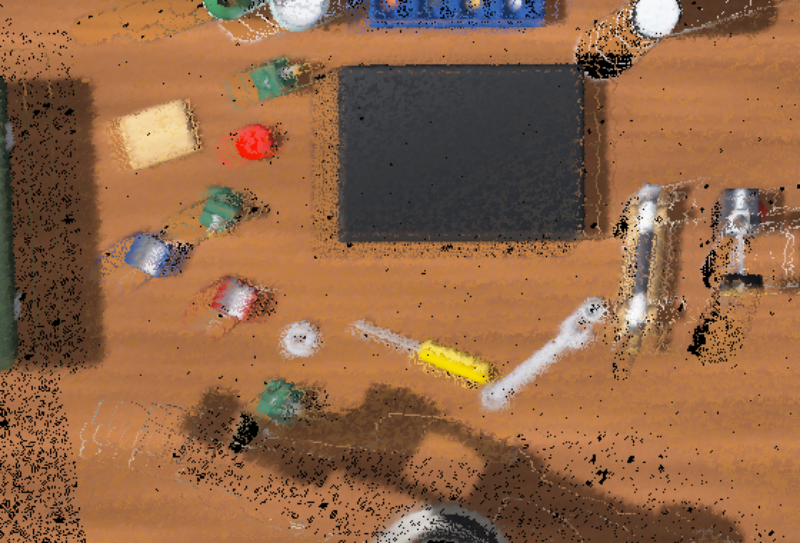

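Plate ≈ centre (0.606,−0.026), almost square to the world; axle from (0.56,−0.29, head) to (0.34,−0.265); gauge at about (0.52,−0.416), arm to −x. The stop candidates are at y 0.23, 0.31 and 0.24, with side pixels (1.5x) (485,417), (336,436) and (248,394). I choose (336,436) at about (0.53,0.31). Next I move above the left group for a wrist close-up.

Call:
arm_command(fingers=[-1,-1,-1,-1,-1,-1,-1,-1], travel=[[-0.3,-0.043,-0.13],[-0.3,-0.043,-0.13],[-0.3,-0.043,-0.13],[-0.3,-0.043,-0.13],[-0.3,-0.043,-0.13],[-0.3,-0.043,-0.13],[-0.3,-0.043,-0.13],[-0.3,-0.043,-0.13]], dr=[[0,0,0],[0,0,0],[0,0,0],[0,0,0],[0,0,0],[0,0,0],[0,0,0],[0,0,0]])

```text
time: 0.77
tool_pos: [0.4635, 0.3284, 0.3574]
tool_rot: [-3.141, 0.0, 2.747]
contact_force: [1.3, 0.1, 0.3]
opening: 0.092
grip_force: 0.0
```

Call:
arm_command(fingers=[-1,-1,-1], travel=[[0,0,0],[0,0,0],[0,0,0]], dr=[[0,0,0],[0,0,0],[0,0,0]])

```text
time: 1.02
tool_pos: [0.4614, 0.33, 0.3558]
tool_rot: [-3.14, -0.002, 2.747]
contact_force: [-1.0, 0.2, -0.4]
opening: 0.0922
grip_force: 0.0
```

```bash
python3 - <<'E'
from h import *
s=observe();print(s['tool_pos'],s['tool_rot'],s['time'])
c=snap('wrist','wrist1',s=1.5);print(-c['R'].T@c['t'],c['R'],c['fx'])
E
```

```text
[0.4614 0.33   0.3558] [-3.1405 -0.0016  2.7474] 1.0167
[0.4017 0.3546 0.5142] [[ 0.3844  0.9232 -0.0005]
 [ 0.8947 -0.3725  0.2465]
 [ 0.2274 -0.0952 -0.9691]] 345.9204814361166
```

View pics/wrist1.png

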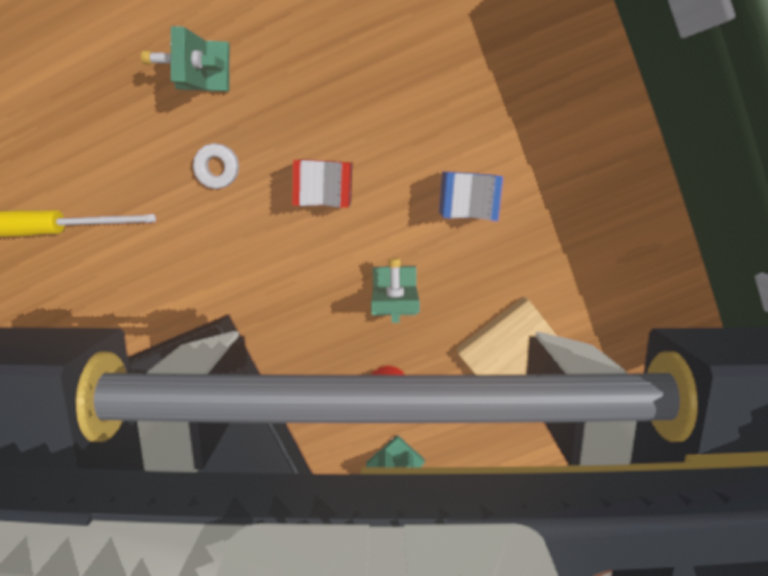

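The wrist picture confirms the choice: the chosen stop is at (395,290), tip at (396,262), with the other stops at (200,60) and (395,455). The red block is at (322,184) and the blue at (472,195), with both grooves running nearly along image-vertical.

```bash
cat >> h.py <<'E'
def rect(c,xy,rad,z0,z1):
    W=cloud(c); d=np.hypot(W[...,0]-xy[0],W[...,1]-xy[1]); m=(d<rad)&(W[...,2]>z0)&(W[...,2]<z1)
    p=W[m][:,:2]; r=cv2.minAreaRect((p*1000).astype(np.float32)); v,u=np.nonzero(m)
    return np.array(r[0])/1000,np.array(r[1]),r[2],len(p),np.nanmedian(W[m][:,2]),(u.mean()*1.5,v.mean()*1.5)
def plan(pos,yaw,s=None):
    s=s or observe(); y0=s['tool_rot'][2]; d=np.array(pos)-s['tool_pos']
    c_,s_=np.cos(y0),np.sin(y0)
    w=(yaw-y0+np.pi)%(2*np.pi)-np.pi
    print('travel',np.round([c_*d[0]+s_*d[1],s_*d[0]-c_*d[1],-d[2]],4),'dr z',round(-np.degrees(w),2),'rows',np.linalg.norm(d)/.0417,abs(np.degrees(w))/7.16)
E
python3 - <<'E'
from h import *
c=load('wrist');W=cloud(c)
print('table',np.nanmedian(W[150:200,20:100,2]),'stop px z',W[193,263],W[184,264],'red',W[123,215])
for n,xy in (('red',(.40,.285)),('blue',(.465,.41))):
    for z0 in (.030,.038,.041): print(n,rect(c,xy,.05,z0,.055))
print('stop wall',rect(c,(.53,.31),.05,.05,.075)); print('stop',rect(c,(.53,.31),.06,.006,.03))
p=lambda uv,z: atz(c,np.array(uv)/1.5,z)
print('red top corners',p([(293,160),(350,162),(350,208),(293,206)],.045))
print('blue',p([(446,172),(502,176),(497,221),(441,217)],.045))
print('tip/head',p([(396,262)],.041))
E
```

```text
table 0.00021432526996415538 stop px z [0.5165 0.315  0.0489] [0.5061 0.3209 0.045 ] red [0.4034 0.2902 0.0294]
red (array([0.4016, 0.2907]), array([50.3702, 39.848 ]), 63.88512420654297, 1029, np.float64(0.04120050132271352), (np.float64(320.3206997084548), np.float64(182.83819241982508)))
red (array([0.4016, 0.2906]), array([50.3094, 39.8438]), 63.879581451416016, 667, np.float64(0.044297306832579514), (np.float64(319.4662668665667), np.float64(182.9392803598201)))
red (array([0.4016, 0.2906]), array([50.3012, 39.8438]), 63.879581451416016, 522, np.float64(0.04486234442055736), (np.float64(319.57183908045977), np.float64(182.98850574712645)))
blue (array([0.465 , 0.4124]), array([50.9558, 40.4475]), 63.96554183959961, 1020, np.float64(0.04127052981160372), (np.float64(471.63088235294117), np.float64(195.9808823529412)))
blue (array([0.465 , 0.4124]), array([50.9558, 40.4475]), 63.96554183959961, 651, np.float64(0.04433573011007452), (np.float64(472.3755760368664), np.float64(196.32949308755758)))
blue (array([0.465 , 0.4125]), array([50.8154, 40.435 ]), 64.122314453125, 521, np.float64(0.04488354807787668), (np.float64(472.67274472168907), np.float64(196.11420345489444)))
stop wall (array([0.5245, 0.3122]), array([42.7272, 17.4292]), 67.4749755859375, 367, np.float64(0.06471955795014168), (np.float64(395.1008174386921), np.float64(303.60490463215257)))
stop (array([0.5265, 0.311 ]), array([43.9698, 49.9594]), 67.55061340332031, 405, np.float64(0.010403622404977662), (np.float64(394.35185185185185), np.float64(279.9666666666667)))
red top corners [[0.3736 0.2769 0.045 ]
 [0.3948 0.3227 0.045 ]
 [0.432  0.3065 0.045 ]
 [0.4105 0.2598 0.045 ]]
blue [[0.4355 0.3979 0.045 ]
 [0.4577 0.4429 0.045 ]
 [0.4939 0.4251 0.045 ]
 [0.471  0.3793 0.045 ]]
tip/head [[0.4946 0.3257 0.041 ]]
```

Call:
arm_command(fingers=[-1,-1,-1,-1,-1,-1,-1,-1], travel=[[0.04,-0.059,0.15],[0.04,-0.059,0.15],[0.04,-0.059,0.15],[0.04,-0.059,0.15],[0.04,-0.059,0.295],[0.04,-0.059,0.295],[0.04,-0.059,0.295],[0.04,-0.059,0.295]], dr=[[0,0,3.5],[0,0,3.5],[0,0,3.5],[0,0,3.5],[0,0,3.5],[0,0,3.5],[0,0,3.5],[0,0,3.5]])

```text
time: 1.73
tool_pos: [0.3982, 0.2903, 0.0575]
tool_rot: [-3.136, -0.004, 2.689]
contact_force: [-0.5, -0.5, 0.3]
opening: 0.0921
grip_force: 0.0
```

```bash
python3 - <<'E'
from h import *
s=observe();print(s['tool_pos'],s['tool_rot'])
plan((.4016,.2906,.012),np.radians(153.9))
for n in ('scene','side'):
    c=load(n); print(n,rect(c,(.606,-.026),.24,.044,.056))
    W=cloud(c)
    m=(abs(W[...,0]-.606)<.08)&(abs(W[...,1]+.026)<.12); print(np.nanmedian(W[m][:,2]))
E
```

```text
[0.3982 0.2903 0.0575] [-3.1362 -0.0043  2.6889]
travel [-0.003   0.0017  0.0455] dr z 0.16 rows 1.0937569516416668 0.022760543548171083
scene (array([ 0.6508, -0.0267]), array([326.8575, 343.5306]), 0.06617243587970734, 6976, np.float64(0.04925461836090042), (np.float64(438.56400516055044), np.float64(320.34418004587155)))
0.0492980334221186
side (array([ 0.659 , -0.0261]), array([353.1349, 347.3204]), 0.2989164888858795, 5203, np.float64(0.05138747406509256), (np.float64(325.2212185277724), np.float64(307.83701710551605)))
0.05158809893239788
```

Call:
arm_command(fingers=[-1,-1,-1,0.6,0.6,0.6,0.6,0.6], travel=[[0,0,0.046],[0,0,0.046],[0,0,0.046],[0,0,0.046],[0,0,0.046],[0,0,0.046],[0,0,0.046],[0,0,0.046]], dr=[[0,0,0],[0,0,0],[0,0,0],[0,0,0],[0,0,0],[0,0,0],[0,0,0],[0,0,0]], squeeze=30)

```text
time: 2.4
tool_pos: [0.403, 0.2913, 0.017]
tool_rot: [3.14, 0.001, 2.687]
contact_force: [0.9, -0.4, 0.5]
opening: 0.0631
grip_force: 0.0
```

```bash
python3 - <<'E'
from h import *
c=load('scene')
for n in ('scene','side'):
    c=load(n);W=cloud(c);V=c['color'].max(-1)
    m=(abs(W[...,0]-.606)<.16)&(abs(W[...,1]+.026)<.2)&(abs(W[...,2]-.05)<.006)&(V<90)
    m=cv2.morphologyEx(m.astype(np.uint8),cv2.MORPH_OPEN,np.ones((5,5)))>0
    p=W[m][:,:2]*1000;r=cv2.minAreaRect(p.astype(np.float32));print(n,r,len(p))
plan((.4016,.2906,.2),np.radians(90))
E
```

```text
scene ((609.7078857421875, -28.799163818359375), (240.7852020263672, 340.3494873046875), 0.3170456290245056) 6227
side ((600.8851318359375, -23.526824951171875), (236.62413024902344, 341.4479675292969), 0.38008302450180054) 4360
travel [ 0.001  -0.0012 -0.183 ] dr z 63.94 rows 4.388699050510063 8.929645773099892
```

Call:
arm_command(fingers=[0.6,0.6,0.6,0.6,0.6,0.6,0.6,0.6], travel=[[0,0,0.002],[0,0,0.002],[0,0,0.002],[0,0,0.002],[0,0,-0.04],[0,0,-0.08],[0,0,-0.12],[0,0,-0.16]], dr=[[0,0,0],[0,0,0],[0,0,0],[0,0,0],[0,0,0],[0,0,0],[0,0,0],[0,0,0]])

```text
time: 3.07
tool_pos: [0.4015, 0.2904, 0.1765]
tool_rot: [-3.14, -0.002, 2.687]
contact_force: [1.2, -0.2, -4.3]
opening: 0.0498
grip_force: 30.0
```

```bash
python3 - <<'E'
from h import *
plan((.576,-.116,.2),np.radians(90))
E
```

```text
travel [-0.3354 -0.2884 -0.0235] dr z 63.94 rows 10.622574681630255 8.929897864008396
```

Call:
arm_command(fingers=[0.6,0.6,0.6,0.6,0.6,0.6,0.6,0.6], travel=[[-0.335,-0.288,-0.024],[-0.335,-0.288,-0.024],[-0.335,-0.288,-0.024],[-0.335,-0.288,-0.024],[-0.335,-0.288,-0.024],[-0.335,-0.288,-0.024],[-0.335,-0.288,-0.024],[-0.335,-0.288,-0.024]], dr=[[0,0,64],[0,0,64],[0,0,64],[0,0,64],[0,0,64],[0,0,64],[0,0,64],[0,0,64]])

```text
time: 3.73
tool_pos: [0.5335, -0.0169, 0.1929]
tool_rot: [-3.14, -0.001, 1.68]
contact_force: [0.7, -0.0, -4.0]
opening: 0.0499
grip_force: 30.0
```

```bash
python3 - <<'E'
from h import *
s=observe();print(s['tool_pos'],s['tool_rot'])
plan((.576,-.116,.2),np.radians(90))
E
```

```text
[ 0.5335 -0.0169  0.1929] [-3.1395 -0.0009  1.6803]
travel [-0.1032  0.0314 -0.0071] dr z 6.27 rows 2.5924527804273136 0.8762244071784943
```

Call:
arm_command(fingers=[0.6,0.6,0.6,0.6,0.6], travel=[[-0.103,0.031,-0.007],[-0.103,0.031,-0.007],[-0.103,0.031,-0.007],[-0.103,0.031,-0.007],[-0.103,0.031,-0.007]], dr=[[0,0,6.3],[0,0,6.3],[0,0,6.3],[0,0,6.3],[0,0,6.3]])

```text
time: 4.15
tool_pos: [0.5759, -0.1148, 0.1991]
tool_rot: [-3.139, -0.001, 1.574]
contact_force: [-0.6, 0.2, -5.1]
opening: 0.0495
grip_force: 30.0
```

```bash
cat >> h.py <<'E'
def bg(f,crop=None,s=1.5):
    return snap('wrist',f,crop,s)
E
python3 - <<'E'
from h import *
s=observe();print(s['tool_pos'],s['tool_rot'])
c=snap('wrist','wrist2',s=1.5)
plan((.576,-.116,.2),np.radians(90))
W=cloud(c);V=c['color'].max(-1)
m=(abs(W[...,2]-.05)<.008)&(abs(W[...,0]-.606)<.16)&(abs(W[...,1]+.026)<.2)
print(m.sum(),np.nanmedian(W[m][:,2]))
m=cv2.morphologyEx(m.astype(np.uint8),cv2.MORPH_OPEN,np.ones((5,5)))>0
# edges: for y bins, min/max x ; for x bins, max y
for y in np.arange(-.1,.15,.03):
    k=m&(abs(W[...,1]-y)<.004)
    if k.sum()>20: print('y',round(y,3),'x range',np.percentile(W[k][:,0],[.5,99.5]))
for x in np.arange(.5,.73,.03):
    k=m&(abs(W[...,0]-x)<.004)
    if k.sum()>20: print('x',round(x,3),'y range',np.percentile(W[k][:,1],[.5,99.5]))
E
```

```text
[ 0.5759 -0.1148  0.1991] [-3.1387 -0.0014  1.5741]
travel [-0.0025  0.0004 -0.0007] dr z 0.28 rows 0.06230213001259982 0.038675314373702835
56395 0.05031207437220361
y -0.1 x range [0.4887 0.7241]
y -0.07 x range [0.4879 0.7236]
y -0.04 x range [0.4874 0.7243]
y -0.01 x range [0.4882 0.7232]
y 0.02 x range [0.4876 0.7232]
x 0.5 y range [-0.1616  0.0342]
x 0.53 y range [-0.132   0.0337]
x 0.56 y range [-0.127   0.0337]
x 0.59 y range [-0.126   0.0337]
x 0.62 y range [-0.1267  0.034 ]
x 0.65 y range [-0.1596  0.0346]
x 0.68 y range [-0.1527  0.0354]
x 0.71 y range [-0.1529  0.0364]
```

View pics/wrist2.png

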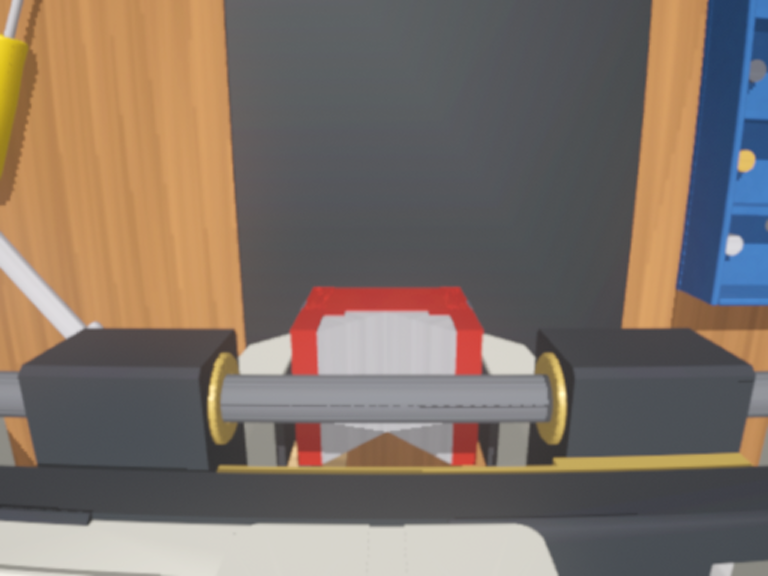

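The wrist picture shows the red block held upright (387,375) over the plate. The plate edges run at columns ~230 and ~650, giving plate centre x 0.606 and yaw about +0.006.

Call:
arm_command(fingers=[0.6,0.6,0.6,0.6,0.6,0.6,0.6], travel=[[-0.002,0,0.04],[-0.002,0,0.08],[-0.002,0,0.11],[-0.002,0,0.125],[-0.002,0,0.134],[-0.002,0,0.134],[-0.002,0,0.134]], dr=[[0,0,0],[0,0,0],[0,0,0],[0,0,0],[0,0,0],[0,0,0],[0,0,0]])

```text
time: 4.78
tool_pos: [0.5768, -0.1148, 0.0673]
tool_rot: [3.141, 0.0, 1.578]
contact_force: [0.6, 0.3, -4.8]
opening: 0.0501
grip_force: 30.0
```

Call:
arm_command(fingers=[0.6,0.6,0.6,0.6], travel=[[0,0,0.001],[0,0,0.002],[0,0,0.003],[0,0,0.003]], dr=[[0,0,0],[0,0,0],[0,0,0],[0,0,0]])

```text
time: 5.12
tool_pos: [0.5766, -0.1156, 0.0641]
tool_rot: [3.141, 0.0, 1.577]
contact_force: [-1.3, -0.3, -4.6]
opening: 0.0494
grip_force: 30.0
```

Call:
arm_command(fingers=[0.6,0.6,0.6,0.6], travel=[[0,0,0.001],[0,0,0.002],[0,0,0.0025],[0,0,0.0025]], dr=[[0,0,0],[0,0,0],[0,0,0],[0,0,0]])

```text
time: 5.45
tool_pos: [0.5768, -0.1158, 0.0634]
tool_rot: [3.14, 0.0, 1.577]
contact_force: [-4.5, 1.2, 10.2]
opening: 0.0497
grip_force: 30.0
```

Call:
arm_command(fingers=[-1,-1,-1,-1,-1,-1,-1,-1], travel=[[0,0,-0.001],[0,0,-0.001],[0,0,-0.001],[0,0,-0.001],[0,0,-0.04],[0,0,-0.08],[0,0,-0.12],[0,0,-0.16]], dr=[[0,0,0],[0,0,0],[0,0,0],[0,0,0],[0,0,0],[0,0,0],[0,0,0],[0,0,0]])

```text
time: 6.12
tool_pos: [0.5762, -0.1156, 0.2229]
tool_rot: [-3.141, -0.0, 1.577]
contact_force: [1.4, 0.2, -0.7]
opening: 0.0914
grip_force: 0.0
```

```bash
python3 - <<'E'
from h import *
plan((.465,.4124,.16),np.radians(154.05))
E
```

```text
travel [ 0.5286 -0.1081  0.0629] dr z -63.71 rows 13.026616130523822 8.89825143594533
```

Call:
arm_command(fingers=[-1,-1,-1,-1,-1,-1,-1,-1], travel=[[0.528,-0.108,0.06],[0.528,-0.108,0.06],[0.528,-0.108,0.06],[0.528,-0.108,0.06],[0.528,-0.108,0.06],[0.528,-0.108,0.06],[0.528,-0.108,0.06],[0.528,-0.108,0.06]], dr=[[0,0,-63.7],[0,0,-63.7],[0,0,-63.7],[0,0,-63.7],[0,0,-63.7],[0,0,-63.7],[0,0,-63.7],[0,0,-63.7]])

```text
time: 6.78
tool_pos: [0.5075, 0.2104, 0.1843]
tool_rot: [3.141, 0.0, 2.583]
contact_force: [1.4, 0.1, 0.8]
opening: 0.0918
grip_force: 0.0
```

```bash
python3 - <<'E'
from h import *
plan((.465,.4124,.06),np.radians(154.05))
E
```

```text
travel [0.1432 0.1487 0.1243] dr z -6.07 rows 5.778831039374791 0.8479570302441712
```

Call:
arm_command(fingers=[-1,-1,-1,-1,-1,-1,-1,-1], travel=[[0.143,0.149,0.03],[0.143,0.149,0.03],[0.143,0.149,0.03],[0.143,0.149,0.03],[0.143,0.149,0.03],[0.143,0.149,0.07],[0.143,0.149,0.1],[0.143,0.149,0.1]], dr=[[0,0,-6.1],[0,0,-6.1],[0,0,-6.1],[0,0,-6.1],[0,0,-6.1],[0,0,-6.1],[0,0,-6.1],[0,0,-6.1]])

```text
time: 7.45
tool_pos: [0.4632, 0.4095, 0.0779]
tool_rot: [-3.131, -0.006, 2.685]
contact_force: [-0.6, -1.1, -0.9]
opening: 0.0915
grip_force: 0.0
```

```bash
python3 - <<'E'
from h import *
plan((.465,.4124,.013),np.radians(154.05))
E
```

```text
travel [-0.0003  0.0034  0.0649] dr z -0.21 rows 1.557451625773211 0.029745149628294023
```

Call:
arm_command(fingers=[-1,-1,-1,0.6,0.6,0.6,0.6,0.6], travel=[[0,0.002,0.035],[0,0.002,0.062],[0,0.002,0.062],[0,0.002,0.062],[0,0.002,0.062],[0,0.002,0.062],[0,0.002,0.062],[0,0.002,0.062]], dr=[[0,0,0],[0,0,0],[0,0,0],[0,0,0],[0,0,0],[0,0,0],[0,0,0],[0,0,0]])

```text
time: 8.12
tool_pos: [0.4688, 0.4131, 0.0242]
tool_rot: [3.139, 0.001, 2.683]
contact_force: [-0.3, 0.1, -0.7]
opening: 0.0628
grip_force: 0.0
```

Call:
arm_command(fingers=[0.6,0.6,0.6,0.6], travel=[[0,0,0],[0,0,0],[0,0,0],[0,0,0]], dr=[[0,0,0],[0,0,0],[0,0,0],[0,0,0]])

```text
time: 8.45
tool_pos: [0.4679, 0.4124, 0.023]
tool_rot: [-3.141, 0.0, 2.683]
contact_force: [-2.5, -3.1, 6.0]
opening: 0.0498
grip_force: 30.0
```

```bash
python3 - <<'E'
from h import *
s=observe();print(s['tool_pos'],s['tool_rot'],s['opening'],s['grip_force'])
s['tool_pos'][2]+=.19
plan((.576,.014,.2),np.radians(90.35),s)
E
```

```text
[0.4679 0.4124 0.023 ] [-3.141   0.0001  2.6834] 0.049825668751801985 30.000973641872406
travel [-0.2731 -0.3095  0.013 ] dr z 63.4 rows 9.903740902910704 8.854265046875184
```

Call:
arm_command(fingers=[0.6,0.6,0.6,0.6,0.6,0.6,0.6,0.6], travel=[[0,0,-0.04],[0,0,-0.08],[0,0,-0.12],[-0.272,-0.31,-0.177],[-0.272,-0.31,-0.177],[-0.272,-0.31,-0.177],[-0.272,-0.31,-0.177],[-0.272,-0.31,-0.177]], dr=[[0,0,0],[0,0,0],[0,0,0],[0,0,63.4],[0,0,63.4],[0,0,63.4],[0,0,63.4],[0,0,63.4]])

```text
time: 9.12
tool_pos: [0.521, 0.2117, 0.1703]
tool_rot: [-3.14, -0.001, 2.053]
contact_force: [0.7, 0.9, -3.8]
opening: 0.05
grip_force: 30.0
```

```bash
python3 - <<'E'
from h import *
s=observe();print(s['tool_pos'],s['tool_rot'],s['opening'],s['grip_force'])
plan((.576,.012,.2),np.radians(90.35),s)
E
```

```text
[0.521  0.2117 0.1703] [-3.1401 -0.0006  2.0526] 0.05002233668877716 29.99083399772644
travel [-0.2024 -0.0438 -0.0297] dr z 27.26 rows 5.017415424553689 3.806919334209382
```

Call:
arm_command(fingers=[0.6,0.6,0.6,0.6,0.6,0.6,0.6,0.6], travel=[[-0.203,-0.044,-0.03],[-0.203,-0.044,-0.03],[-0.203,-0.044,-0.03],[-0.203,-0.044,-0.03],[-0.203,-0.044,-0.03],[-0.203,-0.044,-0.03],[-0.203,-0.044,0.01],[-0.203,-0.044,0.01]], dr=[[0,0,27.2],[0,0,27.2],[0,0,27.2],[0,0,27.2],[0,0,27.2],[0,0,27.2],[0,0,27.2],[0,0,27.2]])

```text
time: 9.78
tool_pos: [0.5739, 0.0129, 0.1545]
tool_rot: [-3.13, -0.002, 1.582]
contact_force: [-1.9, 0.7, -7.5]
opening: 0.0499
grip_force: 30.0
```

```bash
python3 - <<'E'
from h import *
s=observe();print(s['tool_pos'],s['tool_rot'],s['opening'],s['grip_force'])
plan((.576,.012,.078),np.radians(90.35),s)
E
```

```text
[0.5739 0.0129 0.1545] [-3.1302 -0.0016  1.5816] 0.049903130423719945 29.997770190238953
travel [-0.0009  0.0021  0.0765] dr z 0.27 rows 1.8362939797886768 0.03771018134176051
```

Call:
arm_command(fingers=[0.6,0.6,0.6,0.6,0.6,0.6], travel=[[-0.001,0.001,0.04],[-0.001,0.001,0.065],[-0.001,0.001,0.074],[-0.001,0.001,0.074],[-0.001,0.001,0.074],[-0.001,0.001,0.074]], dr=[[0,0,0.2],[0,0,0.2],[0,0,0.2],[0,0,0.2],[0,0,0.2],[0,0,0.2]])

```text
time: 10.28
tool_pos: [0.58, 0.0127, 0.0889]
tool_rot: [3.138, 0.0, 1.581]
contact_force: [-0.3, 0.0, -4.9]
opening: 0.0499
grip_force: 30.0
```

Call:
arm_command(fingers=[0.6,0.6,0.6,0.6], travel=[[0,0,0.001],[0,0,0.002],[0,0,0.003],[0,0,0.003]], dr=[[0,0,0],[0,0,0],[0,0,0],[0,0,0]])

```text
time: 10.62
tool_pos: [0.5788, 0.0124, 0.0843]
tool_rot: [3.141, 0.0, 1.58]
contact_force: [-0.2, -0.4, -4.6]
opening: 0.0496
grip_force: 30.0
```

Call:
arm_command(fingers=[0.6,0.6,0.6,0.6,0.6], travel=[[0,-0.002,0.004],[0,-0.002,0.008],[0,-0.002,0.0095],[0,-0.002,0.011],[0,-0.002,0.011]], dr=[[0,0,0],[0,0,0],[0,0,0],[0,0,0],[0,0,0]])

```text
time: 11.03
tool_pos: [0.5765, 0.0124, 0.073]
tool_rot: [-3.141, -0.0, 1.58]
contact_force: [-0.4, 0.1, -1.9]
opening: 0.0495
grip_force: 30.0
```

Call:
arm_command(fingers=[-1,-1,-1,-1,-1,-1,-1,-1], travel=[[0,0,0],[0,0,0],[0,0,0],[0,0,0],[0,0,-0.04],[0,0,-0.08],[0,0,-0.12],[-0.02,0,-0.16]], dr=[[0,0,0],[0,0,0],[0,0,0],[0,0,0],[0,0,0],[0,0,0],[0,0,0],[0,0,0]])

```text
time: 11.7
tool_pos: [0.5768, -0.004, 0.2328]
tool_rot: [3.14, -0.001, 1.583]
contact_force: [0.9, 0.1, -0.6]
opening: 0.0915
grip_force: 0.0
```

Call:
arm_command(fingers=[-1,-1,-1,-1,-1,-1,-1,-1], travel=[[-0.14,0,-0.12],[-0.14,0,-0.12],[-0.14,0,-0.12],[-0.14,0,-0.12],[-0.14,0,-0.12],[-0.14,0,-0.12],[-0.14,0,-0.12],[-0.14,0,-0.12]], dr=[[0,0,0],[0,0,0],[0,0,0],[0,0,0],[0,0,0],[0,0,0],[0,0,0],[0,0,0]])

```text
time: 12.37
tool_pos: [0.5778, -0.1453, 0.349]
tool_rot: [-3.14, -0.001, 1.58]
contact_force: [-0.3, 0.6, -0.8]
opening: 0.0916
grip_force: 0.0
```

```bash
python3 - <<'E'
from h import *
s=observe();print(s['tool_pos'],s['tool_rot'])
c=snap('wrist','wrist3',s=1.5);W=cloud(c)
for n,xy in (('red',(.576,-.116)),('blue',(.576,.0145))):
    print(n,rect(c,xy,.045,.085,.105),rect(c,xy,.045,.09,.105)[:3])
m=(abs(W[...,2]-.05)<.006); m=cv2.morphologyEx(m.astype(np.uint8),cv2.MORPH_OPEN,np.ones((3,3)))>0
for y in np.arange(-.2,.1,.04):
    k=m&(abs(W[...,1]-y)<.004)
    if k.sum()>20: print('y',round(y,3),'x',np.percentile(W[k][:,0],[.5,99.5]))
for x in (.5,.53,.65,.68,.71):
    k=m&(abs(W[...,0]-x)<.004)
    if k.sum()>20: print('x',x,'y',np.percentile(W[k][:,1],[.5,99.5]))
plan((.447,-.277,.3),np.radians(170))
E
```

```text
[ 0.5778 -0.1453  0.349 ] [-3.1399 -0.0013  1.5804]
red (array([ 0.5782, -0.1143]), array([49.7541, 40.1079]), 0.7139669060707092, 1002, np.float64(0.093541779091009), (np.float64(385.99700598802394), np.float64(199.3622754491018))) (array([ 0.5782, -0.1143]), array([49.7394, 40.1089]), 0.7454386353492737)
blue (array([0.5777, 0.0155]), array([50.3738, 38.7272]), 0.7251229882240295, 1115, np.float64(0.09318283538517176), (np.float64(386.6058295964126), np.float64(26.05560538116592))) (array([0.5775, 0.0148]), array([50.0229, 37.3021]), 0.7251229286193848)
y -0.16 x [0.4885 0.7241]
y -0.12 x [0.4872 0.9128]
y -0.08 x [0.4883 0.9143]
y -0.04 x [0.4878 0.9128]
y 0.0 x [0.4873 0.8918]
y 0.04 x [0.487  0.7893]
x 0.5 y [-0.1944  0.0435]
x 0.53 y [-0.2749  0.0441]
x 0.65 y [-0.1944  0.0455]
x 0.68 y [-0.1951  0.0456]
x 0.71 y [-0.1941  0.0471]
travel [-0.1307 -0.1322  0.0488] dr z -79.41 rows 4.608544661585445 11.090539969428445
```

View pics/wrist3.png

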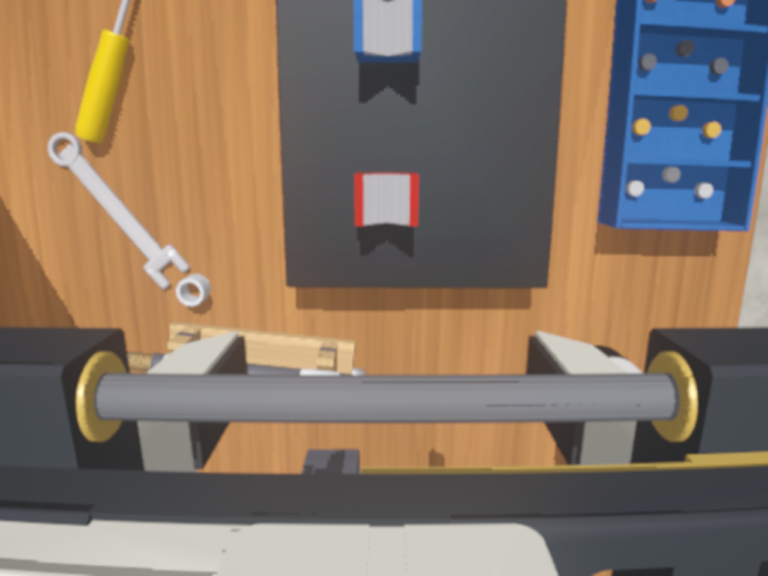

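Both blocks stand on the plate, red at (387,200) and blue at (387,26), 130.5 mm apart and aligned within 0.5 mm. The axle's rest shows at (265,350), partly hidden. Now I turn and look at the axle.

Call:
arm_command(fingers=[-1,-1,-1,-1,-1,-1,-1,-1], travel=[[-0.128,-0.179,-0.01],[-0.128,-0.179,-0.01],[-0.128,-0.179,-0.01],[-0.128,-0.179,-0.01],[-0.128,-0.179,-0.01],[-0.128,-0.179,-0.01],[-0.128,-0.179,-0.01],[-0.128,-0.179,-0.01]], dr=[[0,0,57.2],[0,0,57.2],[0,0,57.2],[0,0,57.2],[0,0,57.2],[0,0,57.2],[0,0,57.2],[0,0,57.2]])

```text
time: 13.08
tool_pos: [0.3996, -0.2753, 0.3595]
tool_rot: [-3.14, 0.0, 0.575]
contact_force: [-0.2, 0.1, 0.9]
opening: 0.0918
grip_force: 0.0
```

Call:
arm_command(fingers=[-1,-1,-1,-1,-1,-1,-1,-1], travel=[[0,0,0],[0,0,0],[0,0,0],[0,0,0],[0,0,0],[0,0,0],[0,0,0],[0,0,0]], dr=[[0,0,39.8],[0,0,39.8],[0,0,39.8],[0,0,39.8],[0,0,39.8],[0,0,39.8],[0,0,39.8],[0,0,39.8]])

```text
time: 13.75
tool_pos: [0.4005, -0.2748, 0.3595]
tool_rot: [-3.14, 0.001, -0.109]
contact_force: [0.1, -1.1, -0.9]
opening: 0.092
grip_force: 0.0
```

```bash
python3 - <<'E'
from h import *
s=observe();print(s['tool_pos'],s['tool_rot'])
c=snap('wrist','wrist4',s=1.5);W=cloud(c)
m=(W[...,2]>.056)&(W[...,2]<.075)&(abs(W[...,1]+.277)<.05)&(abs(W[...,0]-.45)<.15)
n,l,st,ce=cv2.connectedComponentsWithStats(m.astype(np.uint8))
for i in range(1,n):
    if st[i,4]>60:
        p=W[l==i];r=cv2.minAreaRect((p[:,:2]*1000).astype(np.float32));print(st[i],r,np.nanpercentile(p[:,2],[50,98]))
        vx=cv2.fitLine(p[:,:2].astype(np.float32),cv2.DIST_HUBER,0,.01,.01).ravel();print('line',vx,np.degrees(np.arctan2(vx[1],vx[0])))
E
```

```text
[ 0.4005 -0.2748  0.3595] [-3.1404  0.0011 -0.109 ]
[ 247   27   22  181 2658] ((443.7628173828125, -279.10260009765625), (26.16805076599121, 231.7039031982422), 83.29952239990234) [0.062  0.0671]
line [ 0.9954 -0.0959  0.4556 -0.2823] -5.5037
[238  54   8  14  88] ((522.233642578125, -268.12188720703125), (8.902432441711426, 15.935382843017578), 83.31671905517578) [0.0574 0.0588]
line [ 0.9976 -0.0694  0.5219 -0.2676] -3.9799378
[270  54   8  14  85] ((517.859619140625, -308.4721984863281), (8.911808967590332, 16.112152099609375), 84.30831909179688) [0.0571 0.0592]
line [ 0.9935 -0.1141  0.5176 -0.3094] -6.5528007
```

View pics/wrist4.png

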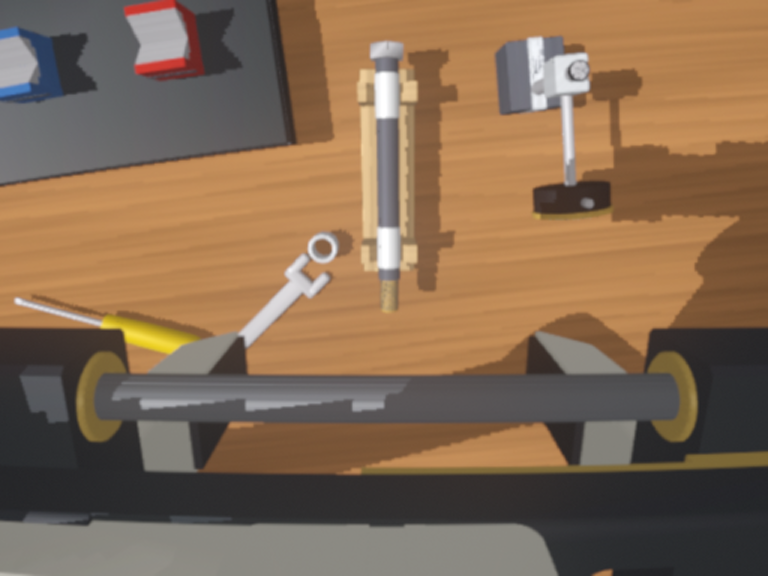

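The axle lies in its rest from the hex head (387,48) to the thread (389,305), balance point about (0.453,−0.280). The gauge is at right: base (530,75), clamp (567,75), dial (572,198). I check the gauge clearance.

```bash
python3 - <<'E'
from h import *
c=load('wrist');W=cloud(c)
z=W[...,2]
def bx(m,n):
    p=W[m];print(n,len(p),np.nanpercentile(p,2,0),np.nanpercentile(p,98,0),cv2.minAreaRect((p[:,:2]*1000).astype(np.float32)))
g=(W[...,1]<-.36)&(W[...,1]>-.5)&(W[...,0]>.38)&(W[...,0]<.6)
bx(g&(z>.08)&(W[...,0]<.46),'dial'); bx(g&(z>.125)&(W[...,0]>.48),'clamp'); bx(g&(z>.046)&(z<.054),'base top')
bx(g&(z>.146)&(W[...,0]>.48),'col')
# axle midline
m=(z>.058)&(z<.075)&(abs(W[...,1]+.277)<.03)
for x in np.arange(.40,.50,.02):
    k=m&(abs(W[...,0]-x)<.004); y=W[k][:,1]; print(round(x,3),np.percentile(y,[2,98]),np.percentile(y,[2,98]).mean())
plan((.4527,-.2801,.12),np.radians(-6.4))
E
```

```text
dial 1422 [ 0.4096 -0.4414  0.1098] [ 0.4553 -0.3908  0.1554] ((434.0215148925781, -416.8532409667969), (51.06706237792969, 57.936771392822266), 3.65564227104187)
clamp 659 [ 0.4973 -0.4288  0.1255] [ 0.5224 -0.4058  0.1516] ((502.425537109375, -418.116455078125), (42.877262115478516, 24.1651554107666), 2.1763498783111572)
base top 1340 [ 0.4942 -0.4395  0.0477] [ 0.5505 -0.3933  0.0522] ((522.3626708984375, -417.0391540527344), (50.08476638793945, 58.37055587768555), 89.9103775024414)
col 173 [ 0.5036 -0.4245  0.1468] [ 0.5164 -0.4113  0.152 ] ((509.7807922363281, -418.03228759765625), (13.885322570800781, 13.555060386657715), 49.36700439453125)
0.4 [-0.2863 -0.2678] -0.2770590524975045
0.42 [-0.2874 -0.2702] -0.2787675558292709
0.44 [-0.2895 -0.2721] -0.28078612961231353
0.46 [-0.2915 -0.2743] -0.2829401110273527
0.48 [-0.2929 -0.2766] -0.2847410907127703
travel [ 0.0525 -0.0007  0.2396] dr z 0.14 rows 5.882268875349615 0.020045490242631005
```

Call:
arm_command(fingers=[-1,-1,-1,-1,-1,-1,-1,-1], travel=[[0.053,0.0015,0.1],[0.053,0.0015,0.1],[0.053,0.0015,0.1],[0.053,0.0015,0.1],[0.053,0.0015,0.14],[0.053,0.0015,0.18],[0.053,0.0015,0.2],[0.053,0.0015,0.2]], dr=[[0,0,-0.4],[0,0,-0.4],[0,0,-0.4],[0,0,-0.4],[0,0,-0.4],[0,0,-0.4],[0,0,-0.4],[0,0,-0.4]])

```text
time: 14.47
tool_pos: [0.4506, -0.2816, 0.157]
tool_rot: [-3.137, 0.007, -0.104]
contact_force: [-0.1, 0.8, -0.6]
opening: 0.0918
grip_force: 0.0
```

Call:
arm_command(fingers=[-1,-1,-1], travel=[[0,0,0],[0,0,0],[0,0,0]], dr=[[0,0,0],[0,0,0],[0,0,0]])

```text
time: 14.72
tool_pos: [0.4539, -0.2843, 0.1628]
tool_rot: [3.139, -0.004, -0.106]
contact_force: [-0.4, -0.2, -0.3]
opening: 0.0919
grip_force: 0.0
```

```bash
python3 - <<'E'
from h import *
s=observe();print(s['tool_pos'],s['tool_rot'])
plan((.4527,-.2822,.034),np.radians(-5.9))
E
```

```text
[ 0.4539 -0.2843  0.1628] [ 3.139  -0.0039 -0.1056]
travel [-0.0014 -0.0019  0.1288] dr z -0.15 rows 3.0902747295998307 0.02068201584494145
```

Call:
arm_command(fingers=[-1,-1,-1,-1,-1,-1,-1,-1], travel=[[-0.001,-0.001,0.03],[-0.001,-0.001,0.06],[-0.001,-0.001,0.085],[-0.001,-0.001,0.105],[-0.001,-0.001,0.118],[-0.001,-0.001,0.126],[-0.001,-0.001,0.127],[-0.001,-0.001,0.127]], dr=[[0,0,0],[0,0,0],[0,0,0],[0,0,0],[0,0,0],[0,0,0],[0,0,0],[0,0,0]])

```text
time: 15.38
tool_pos: [0.4526, -0.2828, 0.0341]
tool_rot: [3.141, -0.001, -0.106]
contact_force: [-0.1, -0.4, 0.8]
opening: 0.0917
grip_force: 0.0
```

Call:
arm_command(fingers=[0.2,0.2,0.2,0.2,0.2,0.2,0.2,0.2], travel=[[0,0,0],[0,0,0],[0,0,0],[0,0,0],[0,0,0],[0,0,0],[0,0,0],[0,0,0]], dr=[[0,0,0],[0,0,0],[0,0,0],[0,0,0],[0,0,0],[0,0,0],[0,0,0],[0,0,0]], squeeze=40)

```text
time: 16.05
tool_pos: [0.4519, -0.2822, 0.0332]
tool_rot: [-3.141, 0.0, -0.106]
contact_force: [0.5, -0.2, 0.5]
opening: 0.0428
grip_force: 0.0
```

Call:
arm_command(fingers=[0.9,0.9,0.9,0.9,0.9,0.9], travel=[[0.001,0,0],[0.001,0,0],[0.001,0,0],[0.001,0,0],[0.001,0,0],[0.001,0,0]], dr=[[0,0,0],[0,0,0],[0,0,0],[0,0,0],[0,0,0],[0,0,0]])

```text
time: 16.55
tool_pos: [0.453, -0.2815, 0.0331]
tool_rot: [-3.14, 0.0, -0.106]
contact_force: [1.7, 5.3, 1.4]
opening: 0.0187
grip_force: 40.0
```

Call:
arm_command(fingers=[0.9,0.9,0.9,0.9,0.9,0.9,0.9,0.9], travel=[[0,0,-0.01],[0,0,-0.03],[0,0,-0.06],[0,0,-0.1],[0,0,-0.14],[0,0,-0.18],[0,0,-0.18],[0,0,-0.18]], dr=[[0,0,0],[0,0,0],[0,0,0],[0,0,0],[0,0,0],[0,0,0],[0,0,0],[0,0,0]])

```text
time: 17.22
tool_pos: [0.4534, -0.2832, 0.2154]
tool_rot: [3.138, -0.004, -0.106]
contact_force: [0.1, -0.1, -6.1]
opening: 0.0191
grip_force: 40.0
```

```bash
python3 - <<'E'
from h import *
s=observe();print(s['tool_pos'],s['tool_rot'])
plan((.578,-.049,.215),np.radians(90.2))
E
```

```text
[ 0.4534 -0.2832  0.2154] [ 3.1383 -0.0038 -0.1062]
travel [ 0.0991 -0.2461  0.0004] dr z -96.28 rows 6.362774215246808 13.447378249051518
```

Call:
arm_command(fingers=[0.9,0.9,0.9,0.9,0.9,0.9,0.9,0.9], travel=[[0.099,-0.246,0],[0.099,-0.246,0],[0.099,-0.246,0],[0.099,-0.246,0],[0.099,-0.246,0],[0.099,-0.246,0],[0.099,-0.246,0],[0.099,-0.246,0]], dr=[[0,0,-56],[0,0,-56],[0,0,-56],[0,0,-56],[0,0,-56],[0,0,-56],[0,0,-56],[0,0,-56]])

```text
time: 17.88
tool_pos: [0.5773, -0.044, 0.21]
tool_rot: [-3.136, 0.001, 0.882]
contact_force: [-0.4, -0.6, -4.9]
opening: 0.019
grip_force: 40.0
```

Call:
arm_command(fingers=[0.9,0.9,0.9,0.9,0.9,0.9,0.9,0.9], travel=[[0,0,0],[0,0,0],[0,0,0],[0,0,0],[0,0,0],[0,0,0],[0,0,0],[0,0,0]], dr=[[0,0,-40.3],[0,0,-40.3],[0,0,-40.3],[0,0,-40.3],[0,0,-40.3],[0,0,-40.3],[0,0,-40.3],[0,0,-40.3]])

```text
time: 18.55
tool_pos: [0.5763, -0.0482, 0.211]
tool_rot: [-3.137, -0.001, 1.572]
contact_force: [-0.2, -0.2, -5.4]
opening: 0.019
grip_force: 40.0
```

```bash
python3 - <<'E'
from h import *
s=observe();print(s['tool_pos'],s['tool_rot'])
plan((.578,-.049,.09),np.radians(90.2))
c=snap('wrist','wrist5',s=1.5);W=cloud(c)
m=(W[...,2]>.2)&(W[...,2]<.26)&(abs(W[...,0]-.578)<.03)&(W[...,1]<.09)&(W[...,1]>-.2)
for y in np.arange(-.18,.09,.01):
    k=m&(abs(W[...,1]-y)<.003)
    if k.sum()>10: print(round(y,3),k.sum(),np.percentile(W[k][:,0],[2,98]).mean(),np.percentile(W[k][:,2],95),W[k][:,1].max())
print(W[m][:,1].max())
E
```

```text
[ 0.5763 -0.0482  0.211 ] [-3.1374 -0.0007  1.5719]
travel [-0.0008  0.0017  0.121 ] dr z -0.14 rows 2.902071945576176 0.0188562236088148
-0.07 198 0.5778822208631402 0.24100898547542401 -0.06700443076906974
-0.06 584 0.5776438518159468 0.2424209538385194 -0.057013664610950796
-0.05 251 0.5776525025000611 0.25841666977589084 -0.04700685179027103
-0.04 1314 0.5775138447679795 0.24178807062376317 -0.037022648604909295
-0.03 665 0.5773714550954406 0.2415521017700423 -0.02700006641744278
-0.02 711 0.5773692970592217 0.24170187005020521 -0.017000922013243255
-0.01 749 0.5772268009063191 0.2416833125184841 -0.007002882742982815
0.0 817 0.5772006277628394 0.2421361034592115 0.0029891700481960827
0.01 869 0.5769684156624195 0.24219199073748174 0.012997371425173477
0.02 897 0.5769339120165545 0.2422039433050633 0.022999384633792575
0.03 926 0.576985065662496 0.2421285459177077 0.032996839208519986
0.04 987 0.5766317633604191 0.24214884942558487 0.042999350270220296
0.05 1069 0.5766732579773965 0.246502173179984 0.05246209110695287
0.05246209110695287
```

View pics/wrist5.png

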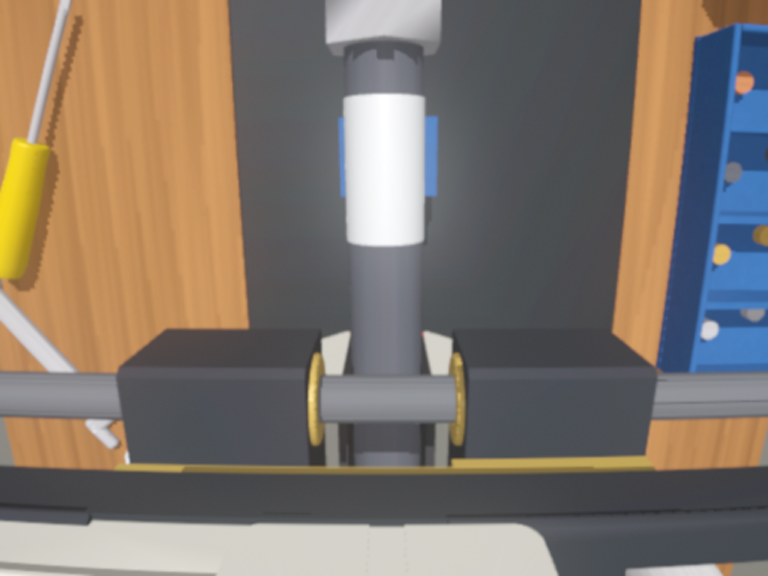

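The axle is held level with its head toward +y (383,25). The bright seat spans rows 95–243 at column 385, above the blue block at (388,155).

```bash
python3 - <<'E'
from h import *
c=load('wrist');W=cloud(c)
e=atz(c,[(385/1.5,95.5/1.5),(385/1.5,243/1.5)],.2419);print(e,e.mean(0))
col=c['color'].astype(int)[:,250:264].mean((1,2));r=np.arange(384)
g=np.diff(col);
for i in np.argsort(-abs(g))[:8]: print(i+.5,g[i],atz(c,[(257,i+.5)],.2419)[0])
b=(col is not None)
hsv=cv2.cvtColor(c['color'],cv2.COLOR_BGR2HSV)
m=(hsv[...,0]>100)&(hsv[...,0]<125)&(hsv[...,1]>120)&(W[...,2]>.085)&(abs(W[...,0]-.578)<.04)
p=W[m];print('blue',len(p),cv2.minAreaRect((p[:,:2]*1000).astype(np.float32)),np.median(p[:,2]))
E
```

```text
[[ 0.5773  0.0307  0.2419]
 [ 0.5773 -0.0043  0.2419]] [0.5773 0.0132 0.2419]
61.5 48.785714285714306 [0.5774 0.0314 0.2419]
350.5 47.71428571428572 [ 0.5774 -0.0876  0.2419]
62.5 45.16666666666666 [0.5774 0.0311 0.2419]
163.5 -45.11904761904762 [ 0.5774 -0.0048  0.2419]
164.5 -32.5 [ 0.5774 -0.0052  0.2419]
23.5 -32.02380952380952 [0.5774 0.044  0.2419]
349.5 30.0 [ 0.5774 -0.0871  0.2419]
351.5 27.928571428571416 [ 0.5774 -0.0881  0.2419]
blue 336 ((577.876953125, 16.350988388061523), (48.88264846801758, 38.5898551940918), 1.045457124710083) 0.095260347213423
```

Call:
arm_command(fingers=[0.9,0.9,0.9,0.9,0.9,0.9,0.9,0.9], travel=[[0.0025,0.001,0.04],[0.0025,0.001,0.075],[0.0025,0.001,0.1],[0.0025,0.001,0.115],[0.0025,0.001,0.124],[0.0025,0.001,0.127],[0.0025,0.001,0.127],[0.0025,0.001,0.127]], dr=[[0,0,0],[0,0,0],[0,0,0],[0,0,0],[0,0,0],[0,0,0],[0,0,0],[0,0,0]])

```text
time: 19.27
tool_pos: [0.5791, -0.0458, 0.0872]
tool_rot: [3.14, 0.0, 1.574]
contact_force: [0.1, 0.1, -4.5]
opening: 0.0187
grip_force: 40.0
```

```bash
python3 - <<'E'
from h import *
s=observe();print(s['tool_pos'],s['tool_rot'])
c=snap('wrist','wrist6');W=cloud(c)
m=(W[...,2]>.105)&(W[...,2]<.13)&(abs(W[...,0]-.578)<.015)&(W[...,1]<.09)&(W[...,1]>-.2)
zt=np.percentile(W[m][:,2],90);print('top',zt)
col=c['color'].astype(int)[:,250:264].mean((1,2));g=np.diff(col)
for i in np.argsort(-abs(g))[:10]: print(i+.5,round(g[i]),atz(c,[(257,i+.5)],zt)[0])
for y in (-.06,-.03,0,.03,.06):
    k=m&(abs(W[...,1]-y)<.004)
    if k.sum()>10: print(y,np.percentile(W[k][:,0],[2,98]).mean(),np.percentile(W[k][:,2],90))
hsv=cv2.cvtColor(c['color'],cv2.COLOR_BGR2HSV)
m=(hsv[...,0]>100)&(hsv[...,0]<125)&(hsv[...,1]>120)&(W[...,2]>.085)&(abs(W[...,0]-.578)<.04)
p=W[m];print('blue',len(p),cv2.minAreaRect((p[:,:2]*1000).astype(np.float32)),np.median(p[:,2]))
E
```

```text
[ 0.5791 -0.0458  0.0872] [3.1398 0.0003 1.5742]
top 0.11849310840752351
61.5 49 [0.5798 0.0337 0.1185]
350.5 48 [ 0.5802 -0.085   0.1185]
62.5 45 [0.5799 0.0334 0.1185]
163.5 -45 [ 0.5799 -0.0024  0.1185]
164.5 -32 [ 0.5799 -0.0028  0.1185]
23.5 -32 [0.5798 0.0463 0.1185]
315.5 -30 [ 0.5801 -0.0671  0.1185]
349.5 30 [ 0.5802 -0.0844  0.1185]
351.5 28 [ 0.5802 -0.0855  0.1185]
316.5 -26 [ 0.5801 -0.0676  0.1185]
-0.06 0.580385774982112 0.11751657440781932
-0.03 0.5801812506895602 0.11745056299976149
0 0.5797853931499687 0.11793716461363045
0.03 0.5793345634446292 0.11806902464686204
blue 2827 ((577.7242431640625, 16.25259017944336), (50.2727165222168, 39.9145393371582), 0.4049704670906067) 0.09529910395817849
```

Call:
arm_command(fingers=[0.9,0.9,0.9,0.9,0.9,0.9,0.9], travel=[[0.0007,-0.0015,0.005],[0.0007,-0.0015,0.009],[0.0007,-0.0015,0.012],[0.0007,-0.0015,0.014],[0.0007,-0.0015,0.0155],[0.0007,-0.0015,0.016],[0.0007,-0.0015,0.016]], dr=[[0,0,0],[0,0,0],[0,0,0],[0,0,0],[0,0,0],[0,0,0],[0,0,0]])

```text
time: 19.9
tool_pos: [0.5769, -0.0449, 0.0713]
tool_rot: [3.141, -0.0, 1.575]
contact_force: [-3.5, 1.4, 5.0]
opening: 0.0189
grip_force: 40.0
```

Call:
arm_command(fingers=[0.3,0.3,0.3,0.3,0.3,0.3,0.3,0.3], travel=[[0,0,0],[0,0,0],[0,0,0],[0,0,0],[0,0,0],[0,0,-0.03],[0,0,-0.07],[0,0,-0.11]], dr=[[0,0,0],[0,0,0],[0,0,0],[0,0,0],[0,0,0],[0,0,0],[0,0,0],[0,0,0]])

```text
time: 20.57
tool_pos: [0.5761, -0.0449, 0.1805]
tool_rot: [-3.139, -0.001, 1.575]
contact_force: [0.6, -0.1, 1.1]
opening: 0.032
grip_force: 0.0
```

Call:
arm_command(fingers=[-1,-1,-1,-1,-1,-1,-1,-1], travel=[[-0.1,0,-0.18],[-0.1,0,-0.18],[-0.1,0,-0.18],[-0.1,0,-0.18],[-0.1,0,-0.18],[-0.1,0,-0.18],[-0.1,0,-0.18],[-0.1,0,-0.18]], dr=[[0,0,0],[0,0,0],[0,0,0],[0,0,0],[0,0,0],[0,0,0],[0,0,0],[0,0,0]])

```text
time: 21.23
tool_pos: [0.577, -0.1448, 0.3592]
tool_rot: [-3.14, -0.001, 1.574]
contact_force: [-0.3, 0.5, 0.2]
opening: 0.0806
grip_force: 0.0
```

```bash
python3 - <<'E'
from h import *
s=observe();print(s['tool_pos'],s['tool_rot'])
c=snap('wrist','wrist7',s=1.5)
E
```

```text
[ 0.577  -0.1448  0.3592] [-3.1405 -0.0008  1.5745]
```

View pics/wrist7.png

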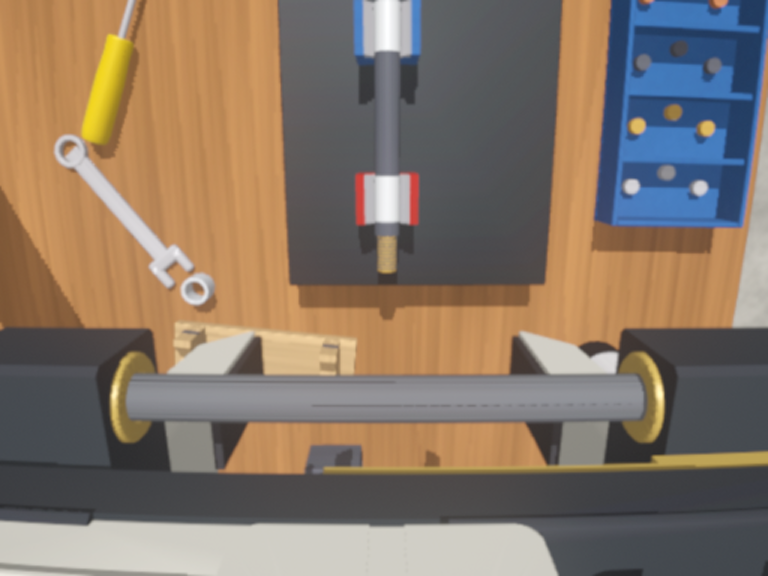

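The axle lies in both grooves: the red block (387,199) is under the thread-end seat and the blue (387,30) under the head-end seat. I check the centring numerically and plan the gauge reach.

```bash
python3 - <<'E'
from h import *
c=load('wrist');W=cloud(c);z=W[...,2]
a=(z>.094)&(z<.11)&(abs(W[...,0]-.578)<.014)
for y in np.arange(-.16,.041,.02):
    k=a&(abs(W[...,1]-y)<.004)
    if k.sum()>10: print(round(y,3),'x',np.percentile(W[k][:,0],[3,97]).mean(),'top',np.percentile(W[k][:,2],90))
col=c['color'].astype(float)[:,256:261].mean((1,2));g=np.diff(col)
for i in np.argsort(-abs(g))[:10]: print(i+.5,round(g[i]),atz(c,[(258,i+.5)],.1013)[0])
hsv=cv2.cvtColor(c['color'],cv2.COLOR_BGR2HSV)
m=((hsv[...,0]<6)|(hsv[...,0]>172))&(hsv[...,1]>120)&(z>.09)&(abs(W[...,0]-.578)<.04)
p=W[m];print('red',len(p),cv2.minAreaRect((p[:,:2]*1000).astype(np.float32)),np.median(p[:,2]),W[m][:,1].min(),W[m][:,1].max())
plan((.5104,-.4175,.33),np.radians(0))
plan((.5104,-.4175,.33),np.radians(180))
E
```

```text
-0.16 x 0.5783276806032156 top 0.09940856726286608
-0.14 x 0.5782427143356603 top 0.10190040153369129
-0.12 x 0.5781883697720686 top 0.10218910431901773
-0.1 x 0.5784407347454757 top 0.10213918651452761
-0.08 x 0.5780333534292788 top 0.10171599936684893
-0.06 x 0.5779752791989132 top 0.10160441940021646
-0.04 x 0.5785146757490938 top 0.10192441220787543
-0.02 x 0.5784488064466846 top 0.10177154359817937
-0.0 x 0.5783691998829277 top 0.10228062364956994
0.02 x 0.5782996404342144 top 0.10212308347203594
33.5 -54 [ 0.5784 -0.002   0.1013]
116.5 52 [ 0.5787 -0.0947  0.1013]
350.5 47 [ 0.5799 -0.4213  0.1013]
181.5 -44 [ 0.579  -0.1734  0.1013]
148.5 -43 [ 0.5788 -0.1326  0.1013]
147.5 -40 [ 0.5788 -0.1314  0.1013]
117.5 39 [ 0.5787 -0.0959  0.1013]
32.5 -34 [ 0.5784 -0.001   0.1013]
349.5 29 [ 0.5799 -0.4196  0.1013]
351.5 28 [ 0.5799 -0.423   0.1013]
red 344 ((578.2288208007812, -114.2997817993164), (49.894447326660156, 39.76937484741211), 0.346043199300766) 0.09533787819667142 -0.1341430552557443 -0.09426687384549398
travel [-0.2728 -0.0676  0.0286] dr z 90.24 rows 6.773694643623161 12.603753925724865
travel [-0.2728 -0.0676  0.0286] dr z -89.76 rows 6.773694643623161 12.535910878744403
```

Centring is good: the red-end seat is at y −0.1136 over the block at −0.1143, and the other at 0.0164 over 0.0163. The axle axis is at x≈0.5783, middle y≈−0.0486. Now the gauge.

Call:
arm_command(fingers=[-1,-1,-1,-1,-1,-1,-1,-1], travel=[[-0.273,-0.068,0.03],[-0.273,-0.068,0.03],[-0.273,-0.068,0.03],[-0.273,-0.068,0.03],[-0.273,-0.068,0.03],[-0.273,-0.068,0.03],[-0.273,-0.068,0.03],[-0.273,-0.068,0.03]], dr=[[0,0,-56],[0,0,-56],[0,0,-56],[0,0,-56],[0,0,-56],[0,0,-56],[0,0,-56],[0,0,-56]])

```text
time: 21.95
tool_pos: [0.5071, -0.424, 0.3254]
tool_rot: [-3.14, -0.006, 2.551]
contact_force: [0.5, 0.5, -1.1]
opening: 0.0917
grip_force: 0.0
```

Call:
arm_command(fingers=[-1,-1,-1,-1,-1,-1,-1,-1], travel=[[0,0,0],[0,0,0],[0,0,0],[0,0,0],[0,0,0],[0,0,0],[0,0,0],[0,0,0]], dr=[[0,0,-33.8],[0,0,-33.8],[0,0,-33.8],[0,0,-33.8],[0,0,-33.8],[0,0,-33.8],[0,0,-33.8],[0,0,-33.8]])

```text
time: 22.62
tool_pos: [0.5105, -0.4177, 0.3293]
tool_rot: [3.14, -0.001, 3.139]
contact_force: [0.3, 0.2, 0.2]
opening: 0.0919
grip_force: 0.0
```

```bash
python3 - <<'E'
from h import *
s=observe();print(s['tool_pos'],s['tool_rot'])
c=snap('wrist','wrist8',s=1.5);W=cloud(c);z=W[...,2]
def bx(m,n):
    p=W[m];print(n,len(p),np.nanpercentile(p,2,0),np.nanpercentile(p,98,0),cv2.minAreaRect((p[:,:2]*1000).astype(np.float32)))
g=(W[...,1]<-.36)&(W[...,1]>-.5)&(W[...,0]>.38)&(W[...,0]<.57)&(z<.17)
bx(g&(z>.08)&(W[...,0]<.445),'dial'); bx(g&(z>.13)&(z<.14)&(W[...,0]>.48),'clamp'); bx(g&(z>.146)&(W[...,0]>.48),'col');bx(g&(z>.046)&(z<.054),'base')
for x in (.45,.46,.47,.48,.485):
    k=g&(abs(W[...,0]-x)<.003)&(z>.1); 
    if k.sum()>4: print('arm',x,np.percentile(W[k][:,1],[3,97]).mean())
E
```

```text
[ 0.5105 -0.4177  0.3293] [ 3.1403 -0.001   3.1386]
dial 1567 [ 0.4097 -0.4467  0.1209] [ 0.4411 -0.3925  0.1514] ((426.3631286621094, -418.984375), (36.47706985473633, 58.81726837158203), 3.573197364807129)
clamp 404 [ 0.4977 -0.43    0.133 ] [ 0.5226 -0.4062  0.1378] ((510.27410888671875, -418.16461181640625), (25.378564834594727, 23.96683692932129), 0.13532383739948273)
col 163 [ 0.5032 -0.4246  0.1482] [ 0.5161 -0.4117  0.1518] ((509.65216064453125, -418.1772155761719), (12.916492462158203, 13.268196105957031), 88.98580169677734)
base 1003 [ 0.4946 -0.4422  0.0478] [ 0.5504 -0.3942  0.0519] ((522.3199462890625, -418.03424072265625), (57.37413787841797, 49.84200668334961), 1.6028246879577637)
arm 0.45 -0.4189569256641008
arm 0.46 -0.4190062772985783
arm 0.47 -0.41904909599040285
arm 0.48 -0.41855508496535293
arm 0.485 -0.41857555824924186
```

View pics/wrist8.png

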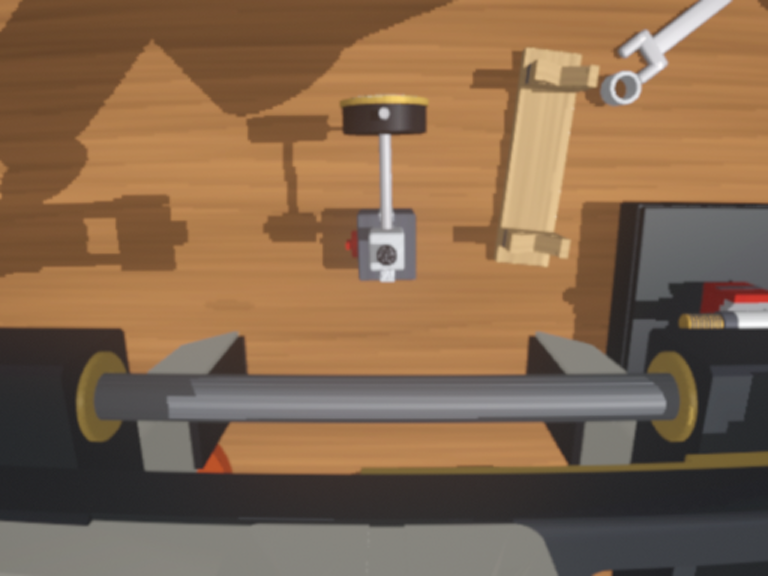

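The gauge is seen from above: clamp (387,250), arm running to the dial (384,115), nothing near the fingers. Column at (0.510,−0.418), yaw ≈ +0.013.

Call:
arm_command(fingers=[-1,-1,-1,-1,-1,-1,-1,-1], travel=[[0,0,0.04],[0,0,0.08],[0,0,0.12],[0,0,0.16],[0,0,0.19],[0,0,0.21],[0,0,0.222],[0,0,0.228]], dr=[[0,0,-0.7],[0,0,-0.7],[0,0,-0.7],[0,0,-0.7],[0,0,-0.7],[0,0,-0.7],[0,0,-0.7],[0,0,-0.7]])

```text
time: 23.33
tool_pos: [0.5098, -0.4176, 0.1001]
tool_rot: [3.139, -0.002, -3.131]
contact_force: [0.5, -0.2, 0.3]
opening: 0.092
grip_force: 0.0
```

Call:
arm_command(fingers=[0.3,0.3,0.3,0.3,0.3,0.3,0.3,0.3], travel=[[0,0,0],[0,0,0],[0,0,0],[0,0,0],[0,0,0],[0,0,0],[0,0,0],[0,0,0]], dr=[[0,0,0],[0,0,0],[0,0,0],[0,0,0],[0,0,0],[0,0,0],[0,0,0],[0,0,0]], squeeze=12)

```text
time: 24.0
tool_pos: [0.5104, -0.4183, 0.1024]
tool_rot: [-3.141, 0.0, -3.13]
contact_force: [0.3, -0.5, -0.0]
opening: 0.0432
grip_force: 0.0
```

Call:
arm_command(fingers=[0.9,0.9,0.9,0.9,0.9,0.9], travel=[[0,0,0],[0,0,0],[0,0,0],[0,0,0],[0,0,0],[0,0,0]], dr=[[0,0,0],[0,0,0],[0,0,0],[0,0,0],[0,0,0],[0,0,0]])

```text
time: 24.5
tool_pos: [0.5104, -0.418, 0.1021]
tool_rot: [3.141, -0.0, -3.13]
contact_force: [0.4, 1.9, 0.2]
opening: 0.0237
grip_force: 12.0
```

Call:
arm_command(fingers=[0.9,0.9,0.9,0.9,0.9,0.9,0.9,0.9], travel=[[0,0,0],[0,0,0],[0,0,-0.01],[0,0,-0.03],[0,0,-0.06],[0,0,-0.1],[0,0,-0.13],[0,0,-0.15]], dr=[[0,0,0],[0,0,0],[0,0,0],[0,0,0],[0,0,0],[0,0,0],[0,0,0],[0,0,0]], squeeze=55)

```text
time: 25.17
tool_pos: [0.5106, -0.4189, 0.2559]
tool_rot: [-3.139, 0.002, -3.13]
contact_force: [1.1, -0.2, -6.9]
opening: 0.0237
grip_force: 55.0
```

```bash
python3 - <<'E'
from h import *
s=observe();print(s['tool_pos'],s['tool_rot'],s['opening'],s['grip_force'],s['contact_force'],s['torque'])
c=snap('wrist','wrist9',s=1.5);W=cloud(c);z=W[...,2]
tx=s['tool_pos'];rel=W-tx
def bx(m,n):
    p=rel[m];print(n,len(p),np.nanpercentile(p,2,0),np.nanpercentile(p,98,0),cv2.minAreaRect((p[:,:2]*1000).astype(np.float32)))
bx((abs(rel[...,1])<.05)&(rel[...,0]<-.065)&(rel[...,0]>-.12)&(z>.2),'dial')
bx((abs(rel[...,1])<.05)&(rel[...,0]<0.1)&(rel[...,0]>-.05)&(z>.15+.035)&(z<.15+.06),'base')
plan((.6683,-.0486,.262),np.radians(180.5))
E
```

```text
[ 0.5106 -0.4189  0.2559] [-3.1385  0.0024 -3.1305] 0.02365104446188418 54.995970726013184 [ 1.1453 -0.169  -6.8587] [-0.0395 -0.0476  0.0224]
dial 11612 [-0.0973 -0.028   0.0088] [-0.0691  0.0242  0.0548] ((-83.03462219238281, -1.6294803619384766), (36.07456588745117, 59.95763397216797), 1.3106821775436401)
base 2781 [-0.0175 -0.0333 -0.0684] [ 0.0118  0.023  -0.0505] ((-3.0270462036132812, -6.650844573974609), (31.227203369140625, 62.73180389404297), 5.445628643035889)
travel [-0.1611  0.3694 -0.0025] dr z 0.14 rows 9.663757786783231 0.018901724998391125
```

Call:
arm_command(fingers=[0.9,0.9,0.9,0.9,0.9,0.9,0.9,0.9], travel=[[-0.02,0.046,-0.005],[-0.05,0.115,-0.005],[-0.08,0.184,-0.005],[-0.11,0.253,-0.005],[-0.135,0.31,-0.005],[-0.155,0.355,-0.005],[-0.161,0.37,-0.005],[-0.161,0.37,-0.005]], dr=[[0,0,0.4],[0,0,0.4],[0,0,0.4],[0,0,0.4],[0,0,0.4],[0,0,0.4],[0,0,0.4],[0,0,0.4]])

```text
time: 25.88
tool_pos: [0.6396, -0.1094, 0.2553]
tool_rot: [3.141, -0.003, -3.138]
contact_force: [0.4, -0.3, -7.9]
opening: 0.0233
grip_force: 55.0
```

Call:
arm_command(fingers=[0.9,0.9,0.9,0.9], travel=[[0,0,0],[0,0,0],[0,0,0],[0,0,0]], dr=[[0,0,0],[0,0,0],[0,0,0],[0,0,0]])

```text
time: 26.22
tool_pos: [0.6392, -0.1125, 0.2561]
tool_rot: [-3.142, -0.002, -3.139]
contact_force: [-0.3, -0.3, -8.3]
opening: 0.0238
grip_force: 55.0
```

```bash
python3 - <<'E'
from h import *
s=observe();print(s['tool_pos'],s['tool_rot'])
plan((.6683,-.0475,.17),np.radians(180.2))
c=snap('wrist','wrist10',s=1.5)
E
```

```text
[ 0.6392 -0.1125  0.2561] [-3.1415 -0.0019 -3.1386]
travel [-0.0293  0.065   0.0861] dr z -0.03 rows 2.681034731222355 0.004015407216969892
```

View pics/wrist10.png

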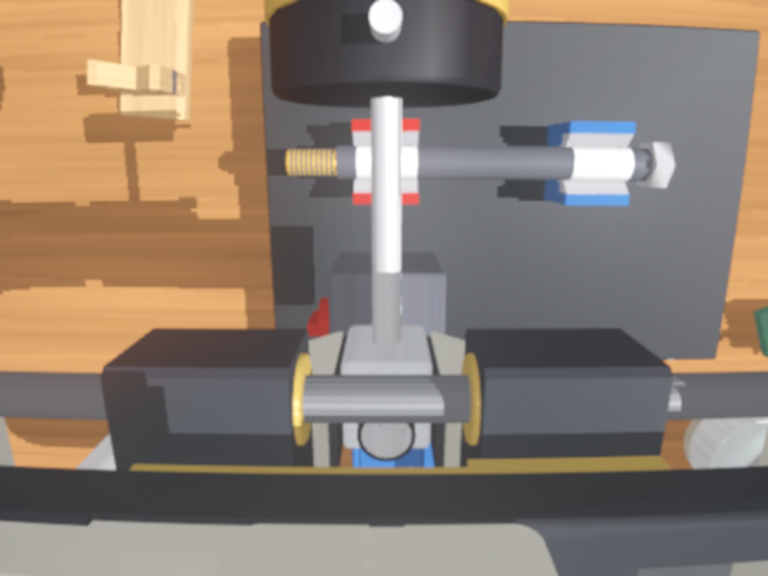

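The gauge is held upright over the plate, its dial (388,45) and arm (387,200) still to the left of target. The axle rests in both blocks, head at (660,165).

Call:
arm_command(fingers=[0.9,0.9,0.9,0.9,0.9,0.9,0.9,0.9], travel=[[-0.01,0.02,0],[-0.02,0.045,0],[-0.029,0.065,0],[-0.029,0.065,0],[-0.029,0.065,0.03],[-0.029,0.065,0.06],[-0.029,0.065,0.06],[-0.029,0.065,0.06]], dr=[[0,0,0],[0,0,0],[0,0,0],[0,0,0],[0,0,0],[0,0,0],[0,0,0],[0,0,0]])

```text
time: 26.93
tool_pos: [0.6672, -0.0473, 0.1955]
tool_rot: [3.141, -0.005, -3.139]
contact_force: [-0.0, -0.9, -6.9]
opening: 0.0236
grip_force: 55.0
```

```bash
cat > ax.py <<'E'
from h import *
s=observe();print(s['tool_pos'],s['tool_rot'],s['contact_force'])
c=snap('wrist');W=cloud(c);z=W[...,2]
a=(z>.094)&(z<.108)&(abs(W[...,0]-.578)<.014)
for y in np.arange(-.16,.06,.02):
    k=a&(abs(W[...,1]-y)<.004)
    if k.sum()>30: print(round(y,3),'x',np.percentile(W[k][:,0],[3,97]).mean(),k.sum())
hd=(z>.094)&(z<.115)&(abs(W[...,0]-.578)<.014)&(abs(W[...,1]-.05)<.03); print('head end y',np.percentile(W[hd][:,1],[99,100]) if hd.sum() else None)
d=(z>.125+0)&(z<.3)&(W[...,0]<s['tool_pos'][0]-.06)&(W[...,0]>s['tool_pos'][0]-.13)
p=W[d];print('dial',len(p),np.percentile(p,[2,98],axis=0))
d=(z>.14)&(z<.3)&(W[...,0]<s['tool_pos'][0]-.02)&(W[...,0]>s['tool_pos'][0]-.07)&(abs(W[...,1]-s['tool_pos'][1])<.01)
for x in (-.065,-.055,-.045,-.035):
    k=d&(abs(W[...,0]-s['tool_pos'][0]-x)<.004)
    if k.sum()>20: print('arm',x,np.percentile(W[k],[3,97],axis=0).mean(0))
E
python3 ax.py; python3 -c "
from h import *
plan((.6683,-.0475,.156),np.radians(180.2))"
```

```text
[ 0.6672 -0.0473  0.1955] [ 3.1407 -0.0051 -3.1389] [-0.0477 -0.9328 -6.8877]
-0.16 x 0.5782098432623415 228
-0.14 x 0.5783884469911258 273
-0.12 x 0.5780060097276978 316
-0.1 x 0.5798259387767539 255
-0.08 x 0.5833397333701549 139
-0.06 x 0.5840545653881792 129
-0.04 x 0.5836861450577844 75
-0.02 x 0.5832733697780403 135
-0.0 x 0.581938941402506 211
0.02 x 0.5777926517785985 326
0.04 x 0.5780221742319265 295
head end y [0.0572 0.0578]
dial 11821 [[ 0.5701 -0.0746  0.2045]
 [ 0.6027 -0.0225  0.2508]]
arm -0.065 [ 0.6023 -0.0483  0.2169]
arm -0.055 [ 0.6122 -0.0483  0.2167]
arm -0.045 [ 0.6222 -0.0483  0.2165]
arm -0.035 [ 0.6321 -0.0485  0.2164]
travel [ 0.0004 -0.0001  0.0419] dr z -0.04 rows 1.0047672704687398 0.005911462486904347
```

Call:
arm_command(fingers=[0.9,0.9,0.9,0.9,0.9,0.9,0.9,0.9], travel=[[-0.0015,0,0.01],[-0.0015,0,0.02],[-0.0015,0,0.028],[-0.0015,0,0.034],[-0.0015,0,0.038],[-0.0015,0,0.04],[-0.0015,0,0.04],[-0.0015,0,0.04]], dr=[[0,0,0],[0,0,0],[0,0,0],[0,0,0],[0,0,0],[0,0,0],[0,0,0],[0,0,0]])

```text
time: 27.65
tool_pos: [0.6702, -0.0462, 0.1574]
tool_rot: [-3.142, 0.0, -3.137]
contact_force: [0.7, 0.2, -8.0]
opening: 0.0237
grip_force: 55.0
```

Call:
arm_command(fingers=[0.9,0.9,0.9,0.9], travel=[[0,0,0.0005],[0,0,0.001],[0,0,0.0015],[0,0,0.0015]], dr=[[0,0,0],[0,0,0],[0,0,0],[0,0,0]])

```text
time: 27.98
tool_pos: [0.6701, -0.0462, 0.1557]
tool_rot: [3.142, 0.0, -3.137]
contact_force: [0.4, -0.2, -7.9]
opening: 0.0242
grip_force: 55.0
```

Call:
arm_command(fingers=[0.9,0.9,0.9,0.9,0.9,0.9], travel=[[0.0013,-0.0015,0],[0.0013,-0.0015,0.001],[0.0013,-0.0015,0.002],[0.0013,-0.0015,0.003],[0.0013,-0.0015,0.003],[0.0013,-0.0015,0.003]], dr=[[0,0,0],[0,0,0],[0,0,0],[0,0,0],[0,0,0],[0,0,0]])

```text
time: 28.48
tool_pos: [0.6687, -0.0477, 0.1525]
tool_rot: [3.141, -0.0, -3.137]
contact_force: [0.8, 0.0, -7.7]
opening: 0.0237
grip_force: 55.0
```

```bash
python3 ax.py
```

```text
[ 0.6687 -0.0477  0.1525] [ 3.1415 -0.0001 -3.1373] [ 0.8293  0.0382 -7.7388]
-0.16 x 0.5782894924169609 322
-0.14 x 0.578335669242094 406
-0.12 x 0.5785124335929106 461
-0.1 x 0.578264916155933 467
-0.08 x 0.5860919519802021 91
-0.06 x 0.586664215209425 54
-0.04 x 0.586615281677927 43
-0.02 x 0.5860075864873252 84
-0.0 x 0.5779770956237886 481
0.02 x 0.5779696343781466 461
0.04 x 0.578010734933752 430
head end y [0.0571 0.0583]
dial 11824 [[ 0.5715 -0.075   0.1611]
 [ 0.6042 -0.023   0.2074]]
arm -0.065 [ 0.6038 -0.0488  0.1734]
arm -0.055 [ 0.6137 -0.0487  0.1735]
arm -0.045 [ 0.6237 -0.0487  0.1733]
arm -0.035 [ 0.6337 -0.0489  0.1732]
```

Call:
arm_command(fingers=[0.9,0.9,0.9,0.9], travel=[[0,0,0.0005],[0,0,0.001],[0,0,0.001],[0,0,0.001]], dr=[[0,0,0],[0,0,0],[0,0,0],[0,0,0]])

```text
time: 28.87
tool_pos: [0.6689, -0.0476, 0.1523]
tool_rot: [-3.142, 0.001, -3.137]
contact_force: [-1.4, 0.9, -2.5]
opening: 0.0234
grip_force: 55.0
```

Call:
arm_command(fingers=[0.9,0.9,0.9,0.9], travel=[[0,0,0.0004],[0,0,0.0004],[0,0,0.0004],[0,0,0.0004]], dr=[[0,0,0],[0,0,0],[0,0,0],[0,0,0]], squeeze=5)

```text
time: 29.2
tool_pos: [0.669, -0.0476, 0.1523]
tool_rot: [3.142, 0.001, -3.137]
contact_force: [-3.3, 2.7, 4.6]
opening: 0.024
grip_force: 5.0
```

Call:
arm_command(fingers=[0,0,0,0,0,0], travel=[[0,0,0],[0,0,0],[0,0,0],[0,0,0],[0,0,0],[0,0,0]], dr=[[0,0,0],[0,0,0],[0,0,0],[0,0,0],[0,0,0],[0,0,0]])

```text
time: 29.7
tool_pos: [0.6688, -0.0478, 0.1511]
tool_rot: [3.142, 0.0, -3.137]
contact_force: [0.3, -0.1, 0.2]
opening: 0.0458
grip_force: 0.0
```

Call:
arm_command(fingers=[0,0,0,0,0,0,0,0], travel=[[0,0,-0.01],[0,0,-0.03],[0,0,-0.06],[0,0,-0.1],[0,0,-0.14],[0,0,-0.18],[0,0,-0.2],[0,0,-0.2]], dr=[[0,0,0],[0,0,0],[0,0,0],[0,0,0],[0,0,0],[0,0,0],[0,0,0],[0,0,0]])

```text
time: 30.37
tool_pos: [0.6699, -0.0479, 0.359]
tool_rot: [-3.139, 0.012, -3.137]
contact_force: [-0.6, -0.1, -0.1]
opening: 0.0458
grip_force: 0.0
```

```bash
python3 - <<'E'
from h import *
s=observe();print(s['tool_pos'],s['tool_rot'])
c=snap('wrist','wrist11',s=1.5);W=cloud(c);z=W[...,2]
def bx(m,n):
    p=W[m];print(n,len(p),np.nanpercentile(p,2,0),np.nanpercentile(p,98,0),cv2.minAreaRect((p[:,:2]*1000).astype(np.float32)) if len(p) else 0)
g=(abs(W[...,1]+.048)<.045)&(W[...,0]>.53)&(W[...,0]<.75)&(z<.22)
bx(g&(z>.15)&(W[...,0]<.62),'dial');bx(g&(z>.182)&(z<.19)&(W[...,0]>.62),'clamp');bx(g&(z>.196)&(W[...,0]>.64),'col');bx(g&(z>.096)&(z<.104)&(W[...,0]>.63),'base')
for x in (.605,.615,.625,.635,.645):
    k=g&(abs(W[...,0]-x)<.003)&(z>.15)
    if k.sum()>4: print('arm',x,np.percentile(W[k][:,1],[3,97]).mean())
a=(z>.094)&(z<.115)&(abs(W[...,0]-.578)<.014)
for y in (-.15,-.13,.02,.04):
    k=a&(abs(W[...,1]-y)<.004)
    if k.sum()>10: print('ax',y,np.percentile(W[k][:,0],[3,97]).mean())
h=a&(W[...,1]>0)&(W[...,1]<.08); print('head',np.percentile(W[h][:,1],[99,100]))
plan((.5265,.311,.3),np.radians(-22.5))
E
```

```text
[ 0.6699 -0.0479  0.359 ] [-3.1393  0.0121 -3.1372]
dial 1940 [ 0.5679 -0.0756  0.1716] [ 0.6157 -0.0218  0.2063] ((593.33203125, -48.42618179321289), (52.750823974609375, 59.58850860595703), 0.05241694301366806)
clamp 449 [ 0.6562 -0.0602  0.1838] [ 0.6809 -0.0368  0.1879] ((668.4559936523438, -48.56452178955078), (25.08965492248535, 23.544065475463867), 0.3283170163631439)
col 182 [ 0.6616 -0.0545  0.1977] [ 0.6744 -0.042   0.2018] ((667.87451171875, -48.54075241088867), (13.06275463104248, 13.33263874053955), 89.97795867919922)
base 1061 [ 0.6529 -0.0729  0.0985] [ 0.7086 -0.0241  0.1019] ((680.9078369140625, -48.456233978271484), (56.6667594909668, 49.62236022949219), 0.28455013036727905)
arm 0.605 -0.04835806265439979
arm 0.615 -0.048307233564089766
arm 0.625 -0.04826118718246219
arm 0.635 -0.0482180594792591
arm 0.645 -0.04816481721736518
ax -0.15 0.578507675635283
ax -0.13 0.5785515266092154
ax 0.02 0.5780154705358156
ax 0.04 0.5782599286894827
head [0.0575 0.0587]
travel [0.1413 0.3594 0.0553] dr z -157.25 rows 9.35635495514651 21.962147844354735
```

View pics/wrist11.png

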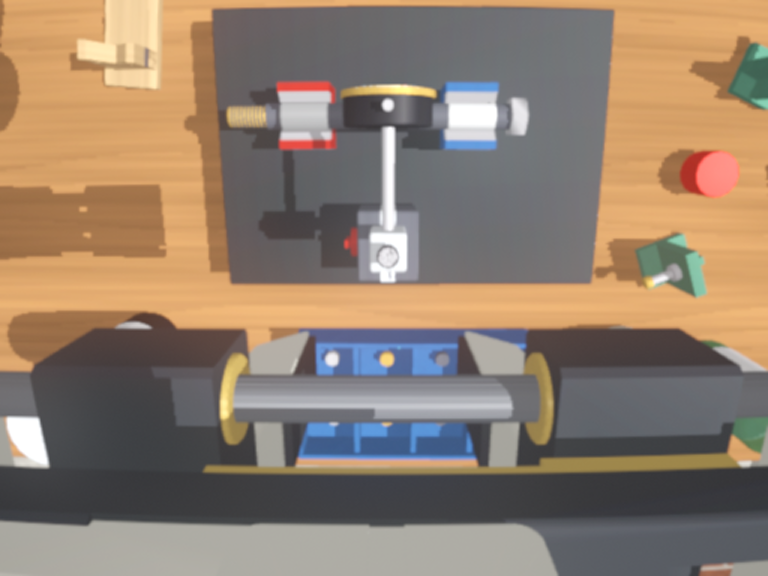

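The setup matches: tip at (0.5783,−0.0485) over the axle's middle (0.5783,−0.049), arm square. The true stop is at (1.5x) (755,75) on the right; (672,265) is the decoy, and the red cap is not involved. Next I go to the stop.

Call:
arm_command(fingers=[-1,-1,-1,-1,-1,-1,-1,-1], travel=[[0.142,0.36,0.055],[0.142,0.36,0.055],[0.142,0.36,0.055],[0.142,0.36,0.055],[0.142,0.36,0.055],[0.142,0.36,0.055],[0.142,0.36,0.055],[0.142,0.36,0.055]], dr=[[0,0,22.7],[0,0,22.7],[0,0,22.7],[0,0,22.7],[0,0,22.7],[0,0,22.7],[0,0,22.7],[0,0,22.7]])

```text
time: 31.08
tool_pos: [0.5447, 0.2598, 0.3028]
tool_rot: [-3.14, -0.002, 2.749]
contact_force: [1.4, -0.8, 0.3]
opening: 0.0907
grip_force: 0.0
```

```bash
python3 - <<'E'
from h import *
plan((.5265,.311,.25),np.radians(157.5))
E
```

```text
travel [0.0364 0.0403 0.0528] dr z 0.03 rows 1.816705418920589 0.004821124212133438
```

Call:
arm_command(fingers=[-1,-1,-1,-1,-1,-1], travel=[[0.036,0.04,0.05],[0.036,0.04,0.05],[0.036,0.04,0.05],[0.036,0.04,0.05],[0.036,0.04,0.05],[0.036,0.04,0.05]], dr=[[0,0,0],[0,0,0],[0,0,0],[0,0,0],[0,0,0],[0,0,0]])

```text
time: 31.58
tool_pos: [0.5294, 0.3082, 0.2552]
tool_rot: [3.141, 0.001, 2.748]
contact_force: [0.5, 0.5, 0.9]
opening: 0.092
grip_force: 0.0
```

```bash
python3 - <<'E'
from h import *
s=observe();print(s['tool_pos'],s['tool_rot'])
c=snap('wrist','wrist12',s=1.5);W=cloud(c);z=W[...,2]
for z0,z1 in ((.006,.014),(.055,.07),(.06,.07)): print(rect(c,(.5265,.311),.05,z0,z1))
g=(np.hypot(W[...,0]-.5265,W[...,1]-.311)<.06)&(z>.03)&(z<.055)
p=W[g]; e=np.array([np.cos(np.radians(-22.5)),np.sin(np.radians(-22.5))]); q=(p[:,:2]-[.5265,.311])
a=q@e;b=q@np.array([-e[1],e[0]])
k=a<-.025;print('tip end',np.percentile(a[k],[0,2]),'lat',np.percentile(b[k],[3,97]),'z',np.percentile(p[k][:,2],[50,97]))
# lateral of tip bins
for t in (-.038,-.033,-.028,-.02):
    kk=abs(a-t)<.003
    if kk.sum()>5: print(t,np.percentile(b[kk],[3,97]).mean())
E
```

```text
[0.5294 0.3082 0.2552] [3.1408 0.0012 2.7483]
(array([0.5274, 0.3104]), array([43.529 , 48.8836]), 68.17366027832031, 690, np.float64(0.01027030428074709), (np.float64(387.7260869565217), np.float64(228.45434782608697)))
(array([0.5274, 0.3106]), array([43.2382, 11.2879]), 68.53483581542969, 514, np.float64(0.06514213233613625), (np.float64(388.49124513618676), np.float64(246.40272373540853)))
(array([0.5274, 0.3106]), array([43.2234, 11.2459]), 68.45299530029297, 486, np.float64(0.06519174092470206), (np.float64(388.6820987654321), np.float64(246.89197530864197)))
tip end [-0.0382 -0.0381] lat [-0.0062  0.0044] z [0.0454 0.0478]
-0.038 -0.0008208141858018717
-0.033 -0.0009216333288320235
-0.028 -0.0003710179275437874
-0.02 -0.00037704095927472534
```

View pics/wrist12.png

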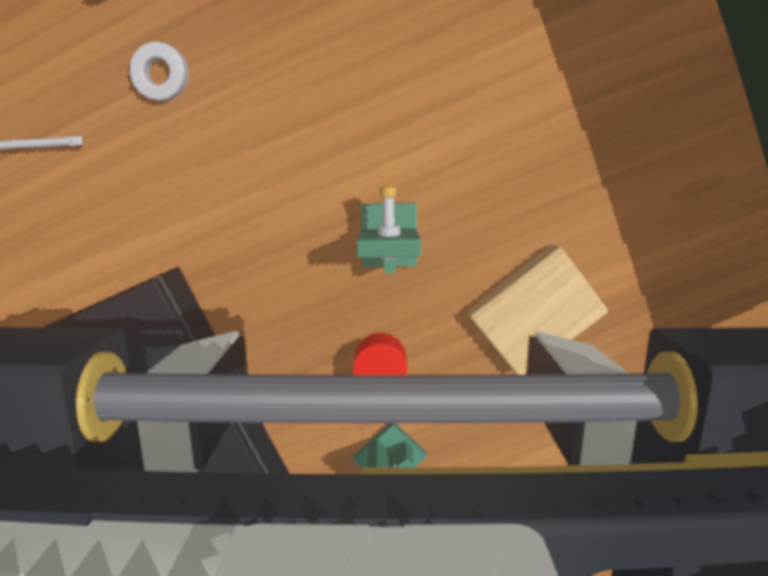

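The stop is at (389,245), tip up at (389,190). The red cap (380,355), wood block (540,310) and decoy (390,450) are clear of the finger paths. Centre (0.5274,0.3106), wall direction 68.3°.

Call:
arm_command(fingers=[-1,-1,-1,-1,-1,-1,-1,-1], travel=[[0.002,0.001,0.04],[0.002,0.001,0.08],[0.002,0.001,0.12],[0.002,0.001,0.16],[0.002,0.001,0.19],[0.002,0.001,0.215],[0.002,0.001,0.225],[0.002,0.001,0.225]], dr=[[0,0,-0.8],[0,0,-0.8],[0,0,-0.8],[0,0,-0.8],[0,0,-0.8],[0,0,-0.8],[0,0,-0.8],[0,0,-0.8]])

```text
time: 32.3
tool_pos: [0.5265, 0.3095, 0.0276]
tool_rot: [-3.139, -0.003, 2.762]
contact_force: [0.1, -0.4, -0.4]
opening: 0.0917
grip_force: 0.0
```

Call:
arm_command(fingers=[-0.2,-0.2,-0.2,-0.2,-0.2,-0.2], travel=[[0,0,0],[0,0,0],[0,0,0],[0,0,0],[0,0,0],[0,0,0]], dr=[[0,0,0],[0,0,0],[0,0,0],[0,0,0],[0,0,0],[0,0,0]])

```text
time: 32.8
tool_pos: [0.5273, 0.311, 0.0302]
tool_rot: [3.141, 0.001, 2.764]
contact_force: [0.2, 0.3, 0.8]
opening: 0.0576
grip_force: 0.0
```

```bash
python3 - <<'E'
from h import *
s=observe();print(s['tool_pos'],s['tool_rot'],s['opening'],s['contact_force'])
plan((.5274,.3106,.028),np.radians(158.3))
E
```

```text
[0.5273 0.311  0.0302] [3.1406 0.0009 2.7638] 0.05755676276127791 [0.1665 0.289  0.8452]
travel [-0.0002 -0.0004  0.0022] dr z 0.05 rows 0.053399370716786757 0.0074901516654192245
```

Call:
arm_command(fingers=[0.5,0.5,0.5,0.5,0.5], travel=[[0,0,0],[0,0,0],[0,0,0],[0,0,0],[0,0,0]], dr=[[0,0,0],[0,0,0],[0,0,0],[0,0,0],[0,0,0]], squeeze=30)

```text
time: 33.22
tool_pos: [0.5271, 0.3109, 0.0295]
tool_rot: [3.141, 0.0, 2.764]
contact_force: [-0.3, -0.0, 1.0]
opening: 0.044
grip_force: 30.0
```

Call:
arm_command(fingers=[0.5,0.5,0.5,0.5,0.5,0.5,0.5,0.5], travel=[[0,0,-0.02],[0,0,-0.05],[0,0,-0.09],[0,0,-0.13],[0,0,-0.17],[0,0,-0.19],[0,0,-0.19],[0,0,-0.19]], dr=[[0,0,0],[0,0,0],[0,0,0],[0,0,0],[0,0,0],[0,0,0],[0,0,0],[0,0,0]])

```text
time: 33.88
tool_pos: [0.5269, 0.3108, 0.2191]
tool_rot: [3.141, 0.0, 2.764]
contact_force: [-0.2, -0.9, -4.7]
opening: 0.0435
grip_force: 30.0
```

```bash
python3 - <<'E'
from h import *
s=observe();print(s['tool_pos'],s['tool_rot'],s['opening'],s['contact_force'])
plan((.578,.13,.22),np.radians(270.1))
E
```

```text
[0.5269 0.3108 0.2191] [3.1413 0.0002 2.7637] 0.04345948676931986 [-0.192  -0.9404 -4.7317]
travel [-0.1142 -0.1492 -0.0009] dr z -111.75 rows 4.5048261201024635 15.608039571322381
```

Call:
arm_command(fingers=[0.5,0.5,0.5,0.5,0.5,0.5,0.5,0.5], travel=[[-0.02,-0.026,0],[-0.045,-0.06,0],[-0.07,-0.092,0],[-0.095,-0.125,0],[-0.114,-0.149,0],[-0.114,-0.149,0],[-0.114,-0.149,0],[-0.114,-0.149,0]], dr=[[0,0,-56],[0,0,-56],[0,0,-56],[0,0,-56],[0,0,-56],[0,0,-56],[0,0,-56],[0,0,-56]])

```text
time: 34.55
tool_pos: [0.5766, 0.129, 0.2154]
tool_rot: [3.138, -0.006, -2.542]
contact_force: [-0.5, 1.0, -4.3]
opening: 0.0438
grip_force: 30.0
```

Call:
arm_command(fingers=[0.5,0.5,0.5,0.5,0.5,0.5,0.5,0.5], travel=[[0,0,0],[0,0,0],[0,0,0],[0,0,0],[0,0,0],[0,0,0],[0,0,0],[0,0,0]], dr=[[0,0,-55.7],[0,0,-55.7],[0,0,-55.7],[0,0,-55.7],[0,0,-55.7],[0,0,-55.7],[0,0,-55.7],[0,0,-55.7]])

```text
time: 35.22
tool_pos: [0.5764, 0.1301, 0.2155]
tool_rot: [3.135, -0.001, -1.568]
contact_force: [1.2, 0.6, -3.4]
opening: 0.0436
grip_force: 30.0
```

```bash
python3 - <<'E'
from h import *
s=observe();print(s['tool_pos'],s['tool_rot'],s['opening'],s['contact_force'],s['qpos'])
plan((.578,.112,.1),np.radians(270.1))
E
```

```text
[0.5764 0.1301 0.2155] [ 3.1348 -0.0005 -1.5676] 0.04356041703061306 [ 1.1716  0.5978 -3.4451] [ 0.0923  0.4759  1.3458  0.0001  1.3267 -3.0525]
travel [ 0.0181 -0.0016  0.1155] dr z 0.08 rows 2.8034598858558124 0.011485737599735887
```

Call:
arm_command(fingers=[0.5,0.5,0.5,0.5,0.5,0.5,0.5,0.5], travel=[[0.01,-0.001,0.02],[0.018,-0.001,0.04],[0.018,-0.001,0.065],[0.018,-0.001,0.09],[0.018,-0.001,0.105],[0.018,-0.001,0.115],[0.018,-0.001,0.115],[0.018,-0.001,0.115]], dr=[[0,0,0.9],[0,0,0.9],[0,0,0.9],[0,0,0.9],[0,0,0.9],[0,0,0.9],[0,0,0.9],[0,0,0.9]])

```text
time: 35.88
tool_pos: [0.5781, 0.1123, 0.103]
tool_rot: [3.139, -0.0, -1.59]
contact_force: [0.3, 0.6, -3.3]
opening: 0.0437
grip_force: 30.0
```

```bash
python3 - <<'E'
from h import *
s=observe();print(s['tool_pos'],s['tool_rot'],s['contact_force'],s['qpos'][5])
c=snap('wrist','wrist13',s=1.5);W=cloud(c);z=W[...,2]
a=(z>.094)&(z<.118)&(abs(W[...,0]-.578)<.016)&(W[...,1]<.0665)&(W[...,1]>-.02)
for y in (0.0,.01,.02,.03,.04,.051,.055):
    k=a&(abs(W[...,1]-y)<.002)
    if k.sum()>10: print('ax',y,np.percentile(W[k][:,0],[3,97]).mean(),np.percentile(W[k][:,2],90))
print('head end',np.percentile(W[a][:,1],[98,100]))
E
```

```text
[0.5781 0.1123 0.103 ] [ 3.1386 -0.0002 -1.5896] [ 0.3376  0.5774 -3.3161] -3.061191861169404
ax 0.0 0.5780093140950304 0.1013060283933963
ax 0.01 0.5776628427200976 0.1020070886792925
ax 0.02 0.5778100193855678 0.10195026790087193
ax 0.03 0.5778098872122468 0.10207468019140976
ax 0.04 0.5774932102907623 0.10164144435478738
ax 0.051 0.577309746406568 0.10624141782266794
ax 0.055 0.5774284975566576 0.10620696763686927
head end [0.0574 0.0587]
```

View pics/wrist13.png

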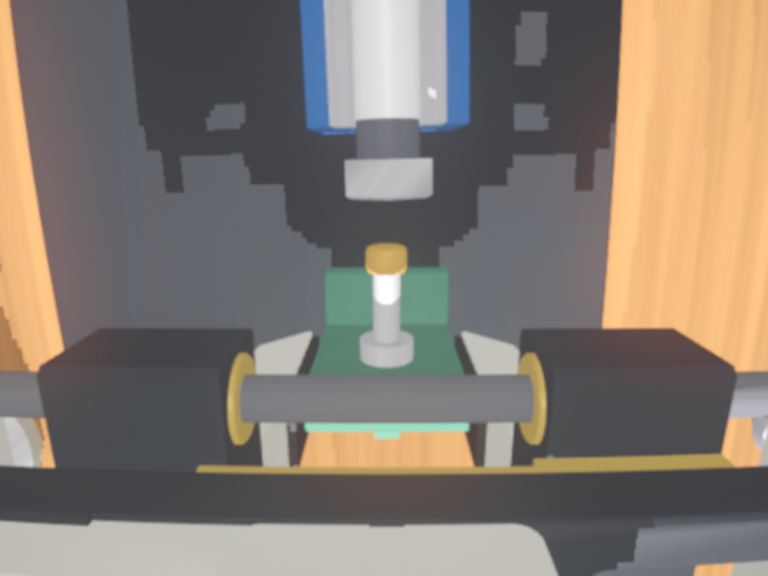

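The head (388,178) and brass tip (387,255) are in line, gap still wide (about 14 mm as intended). I measure the tip with the depth map.

```bash
cat > gap.py <<'E'
from h import *
import sys
s=observe();print(s['tool_pos'],s['tool_rot'],s['contact_force'],s['qpos'][5])
c=snap('wrist') if len(sys.argv)<2 else load('wrist');W=cloud(c);z=W[...,2]
hsv=cv2.cvtColor(c['color'],cv2.COLOR_BGR2HSV)
zt=s['tool_pos'][2]-.0295+.041
b=(abs(W[...,0]-.578)<.012)&(W[...,1]>.055)&(W[...,1]<.1)&(abs(z-zt)<.009)&(hsv[...,0]>12)&(hsv[...,0]<32)&(hsv[...,1]>110)
p=W[b];print('tip',len(p),'y',np.percentile(p[:,1],[0,2,10,50,98]),'x',np.percentile(p[:,0],[2,98]),np.percentile(p[:,0],[2,98]).mean(),'z',np.percentile(p[:,2],[5,95]),zt)
h=(abs(W[...,0]-.578)<.016)&(W[...,1]>.045)&(W[...,1]<.062)&(z>.08)&(z<.108)&(hsv[...,1]<60)
p=W[h];print('head y',np.percentile(p[:,1],[50,90,98,100]),'x',np.percentile(p[:,0],[1,99]),np.percentile(p[:,0],[1,99]).mean())
E
python3 gap.py x
```

```text
[0.579  0.1123 0.1042] [ 3.1412  0.     -1.5896] [ 0.4863 -0.904  -2.7313] -3.0611978212479762
tip 492 y [0.07   0.0701 0.0704 0.0733 0.0772] x [0.5734 0.5844] 0.578852097734837 z [0.1157 0.1209] 0.11571201192485037
head y [0.0517 0.057  0.0582 0.0587] x [0.5642 0.5907] 0.5774380484279765
```

Call:
arm_command(fingers=[0.5,0.5,0.5,0.5,0.5,0.5,0.5,0.5], travel=[[0.003,0.001,0.005],[0.006,0.0013,0.01],[0.0067,0.0013,0.015],[0.0067,0.0013,0.018],[0.0067,0.0013,0.02],[0.0067,0.0013,0.021],[0.0067,0.0013,0.021],[0.0067,0.0013,0.021]], dr=[[0,0,-0.2],[0,0,-0.4],[0,0,-0.4],[0,0,-0.4],[0,0,-0.4],[0,0,-0.4],[0,0,-0.4],[0,0,-0.4]])

```text
time: 36.6
tool_pos: [0.5777, 0.1057, 0.0835]
tool_rot: [-3.141, 0.0, -1.583]
contact_force: [0.3, -0.3, -3.2]
opening: 0.0436
grip_force: 30.0
```

```bash
python3 gap.py
```

```text
[0.5777 0.1057 0.0835] [-3.1413  0.0001 -1.5825] [ 0.329  -0.2524 -3.1501] -3.0794436647602006
tip 488 y [0.0634 0.0636 0.0639 0.0668 0.0706] x [0.5731 0.5841] 0.5786108111602362 z [0.0965 0.1015] 0.09499140127226302
head y [0.0516 0.0568 0.0581 0.0587] x [0.5645 0.5907] 0.577601046453177
```

Call:
arm_command(fingers=[0.5,0.5,0.5,0.5,0.5,0.5], travel=[[0,0.0008,0.001],[0,0.0008,0.002],[0,0.0008,0.003],[0,0.0008,0.0035],[0,0.0008,0.0035],[0,0.0008,0.0035]], dr=[[0,0,0],[0,0,0],[0,0,0],[0,0,0],[0,0,0],[0,0,0]])

```text
time: 37.15
tool_pos: [0.5768, 0.1056, 0.0799]
tool_rot: [-3.142, 0.0, -1.583]
contact_force: [-0.1, -0.1, -3.8]
opening: 0.0437
grip_force: 30.0
```

```bash
python3 gap.py
```

```text
[0.5768 0.1056 0.0799] [-3.1416  0.0001 -1.5827] [-0.0594 -0.112  -3.8181] -3.0793460302091105
tip 485 y [0.0633 0.0635 0.0638 0.0668 0.0706] x [0.5722 0.5832] 0.577685613866287 z [0.093  0.0979] 0.09137252644999933
head y [0.0515 0.0568 0.0581 0.0587] x [0.5644 0.5907] 0.5775139656899211
```

Aligned within 0.2 mm, gap about 5 mm. Next: lower to contact and release.

Call:
arm_command(fingers=[0.5,0.5,0.5,0.5], travel=[[0,0,0.0005],[0,0,0.001],[0,0,0.001],[0,0,0.001]], dr=[[0,0,0],[0,0,0],[0,0,0],[0,0,0]])

```text
time: 37.53
tool_pos: [0.5769, 0.1056, 0.0795]
tool_rot: [-3.141, 0.0, -1.583]
contact_force: [-3.1, -0.4, 3.0]
opening: 0.0436
grip_force: 30.0
```

Call:
arm_command(fingers=[0.5,0.5,0.5], travel=[[0,0,0],[0,0,0],[0,0,0]], dr=[[0,0,0],[0,0,0],[0,0,0]], squeeze=4)

```text
time: 37.78
tool_pos: [0.5769, 0.1056, 0.0795]
tool_rot: [-3.141, 0.0, -1.583]
contact_force: [-2.9, 0.5, 6.0]
opening: 0.0438
grip_force: 4.0
```

Call:
arm_command(fingers=[-0.5,-0.5,-0.5,-0.5,-0.5,-0.5], travel=[[0,0,0],[0,0,0],[0,0,0],[0,0,0],[0,0,0],[0,0,0]], dr=[[0,0,0],[0,0,0],[0,0,0],[0,0,0],[0,0,0],[0,0,0]])

```text
time: 38.28
tool_pos: [0.5768, 0.1056, 0.0788]
tool_rot: [-3.142, 0.0, -1.583]
contact_force: [0.1, 0.1, 0.3]
opening: 0.0687
grip_force: 0.0
```

Call:
arm_command(fingers=[-0.5,-0.5,-0.5,-0.5,-0.5,-0.5,-0.5,-0.5], travel=[[0,0,-0.02],[0,0,-0.05],[0,0,-0.09],[0,0,-0.13],[0,0,-0.17],[-0.03,0,-0.2],[-0.06,0,-0.22],[-0.06,0,-0.22]], dr=[[0,0,0],[0,0,0],[0,0,0],[0,0,0],[0,0,0],[0,0,0],[0,0,0],[0,0,0]])

```text
time: 38.95
tool_pos: [0.5787, 0.1702, 0.3046]
tool_rot: [-3.132, 0.004, -1.579]
contact_force: [-0.9, 0.2, -0.4]
opening: 0.0692
grip_force: 0.0
```

```bash
python3 - <<'E'
from h import *
s=observe();print(s['tool_pos'],s['tool_rot'],s['qpos'][5])
c=snap('wrist','wrist14',s=1.5);W=cloud(c);z=W[...,2]
hsv=cv2.cvtColor(c['color'],cv2.COLOR_BGR2HSV)
def pr(n,m):
    p=W[m];print(n,len(p),np.percentile(p,[1,99],axis=0) if len(p) else '')
X=W[...,0];Y=W[...,1];g=(hsv[...,0]>60)&(hsv[...,0]<95)&(hsv[...,1]>80)
near=(abs(X-.578)<.03)
print('wall',rect(c,(.578,.105),.035,.108,.12)); m=near&g&(abs(z-.06)<.004)&(Y>.06)&(Y<.14);pr('foot',m);print(cv2.minAreaRect((W[m][:,:2]*1000).astype(np.float32)))
pr('tip',near&(hsv[...,0]>12)&(hsv[...,0]<32)&(hsv[...,1]>110)&(abs(z-.093)<.008)&(Y>.055)&(Y<.1)&(abs(X-.578)<.012))
pr('head',near&(z>.094)&(z<.108)&(Y>.045)&(Y<.061)&(hsv[...,1]<60)&(abs(X-.578)<.016))
for y in (-.15,-.13,-.1,0.,.02,.035):
    k=(abs(Y-y)<.004)&(z>.094)&(z<.108)&(abs(X-.578)<.014)
    if k.sum()>8: print('ax',y,np.percentile(W[k][:,0],[3,97]).mean(),np.percentile(W[k][:,2],90))
pr('dial',(z>.17)&(z<.21)&(X>.55)&(X<.61)&(abs(Y+.048)<.05)); pr('col',(z>.195)&(z<.21)&(X>.65)&(X<.7)&(abs(Y+.048)<.05))
E
```

```text
[0.5787 0.1702 0.3046] [-3.1319  0.0041 -1.5791] -2.975578737020444
wall (array([0.5779, 0.1039]), array([11.5595, 43.2964]), 89.51235961914062, 580, np.float64(0.11525391938825438), (np.float64(391.4068965517241), np.float64(154.45862068965516)))
foot 815 [[0.5564 0.0799 0.0584]
 [0.5997 0.1277 0.0622]]
((578.04638671875, 103.83732604980469), (48.08881759643555, 42.921993255615234), 88.97024536132812)
tip 83 [[0.5725 0.0644 0.0913]
 [0.5838 0.0711 0.0984]]
head 384 [[0.5646 0.0451 0.0947]
 [0.5905 0.0587 0.1075]]
ax 0.02 0.5777823622849312 0.1021401319275098
ax 0.035 0.577861218261396 0.10183219402195239
dial 0 
col 0
```

View pics/wrist14.png

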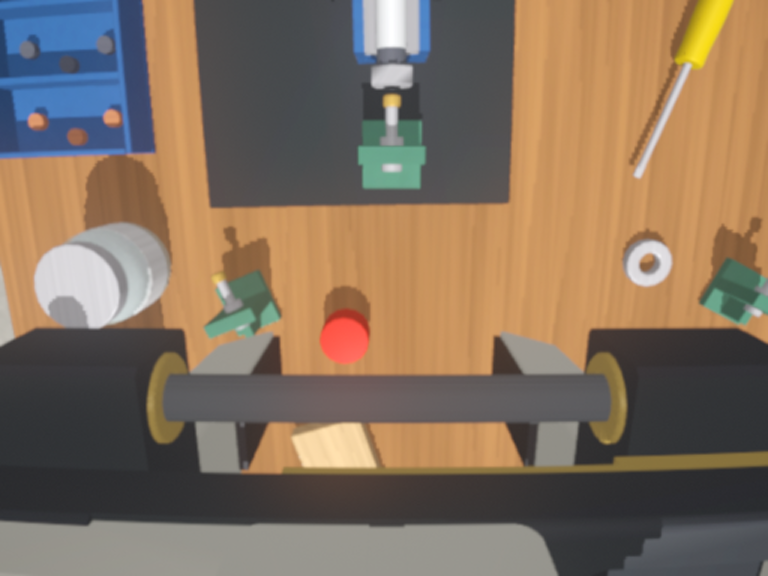

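The stop stands at (391,155), tip (391,100) facing the head (391,75), gap about 5.4 mm, all on the plate. One last numeric check that the gauge still stands, then I hand in.

```bash
python3 - <<'E'
from h import *
ok=False
for n in ('scene','side'):
    c=snap(n);W=cloud(c);z=W[...,2]
    k=(z>.19)&(z<.21)&(abs(W[...,0]-.668)<.03)&(abs(W[...,1]+.048)<.03)
    if k.sum(): print(n,'col',k.sum(),np.nanmedian(W[k],axis=0)); ok=True
if ok: print(hand_in())
E
```

```text
scene col 23 [ 0.672  -0.0492  0.1988]
side col 12 [ 0.6645 -0.0434  0.1956]
the job is handed in; nothing more can be done
None
```

The run-out setup is done and handed in at about 39 s of the 128 s allowed: both V-blocks are within about 1 mm under the seats, the gauge tip is over the axle's middle, and the stop is about 5.4 mm from the head; I viewed 15 pictures, one over the limit of 14.

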